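Stack the spacer bars and set the fixture's clamp screw

ROBOT

A 6-joint arm with a two-finger parallel gripper is mounted at the origin on a cart in front of the work surface, level with it; the furniture and walls round the work are solid. World frame = base frame: x ahead of the robot, y to its left, z up, the work surface at z = 0. Lengths are in m, angles in degrees, forces in N, time in s.
With the tool pointing down it reaches from about 0.4 to 0.825 m from the base axis. Payload 7 kg.
Tool frame: the origin (TCP) lies on the centre line of the jaws, within the pads' length; the fingertips stand 17 mm ahead of it and the grasp point (between the pads) lies 2 mm behind it; y points along the fingers, z is the direction in which the jaws open and shut, and the axes are right-handed (so a half turn about y gives the same grasp; the last joint's range is limited). The gripper opens to 88 mm and grips with 3 to 60 N. Pads are 19 mm wide; open, the fingers measure 130 mm over their backs; the gripper's body (78 mm by 193 mm) begins 47 mm behind the grasp point.
Start: joints at [84.918, 20.546, 0.682, 0, -70.136, -16.507], TCP at [0.248, 0.628, 0.244] pointing down, gripper open.
Joint ranges: [-176.03, 176.03], [-82.01, 121.73], [-58.28, 71.71], [-173.87, 95.51], [-174.79, -0.11], [-173.66, 173.66]. Speed limits (degrees/s): [136.94, 136.94, 172.46, 180, 180, 180].

INTERFACE

Orientations are given as [roll, pitch, yaw] about the fixed x, y, z axes, in that order (R = Rz(yaw) Ry(pitch) Rx(roll)).
In Python, from plant import r, capture, camera_info gives the robot as it stands. The module is installed in compiled form; this text tells all that it offers.
- The arm moves only by the tool apply_moves, never from a script. Its argument "deltas" is a list of rows, each an object of numbers: "tx", "ty", "tz": the shift along the tool's x, y, z in m; "turn": the turn about the tool's y in rad; "gripper": the finger opening in m, from 0 to 0.0876. A call has 1 to 5 rows; each row is the pose to reach, as a shift and turn from the pose commanded when the call began, along the tool's axes at that moment; what a row does not reach only later rows make up. A row lasts 1/10 s, in which the tool goes at most 50 mm and 8.59 degrees, less where a joint would pass 70% of its speed; a pose out of reach is approached as far as the arm can. A call with a gripper value outside its range is refused whole. The fingers move at their own pace and stop on an object; "newtons" is the grip in N (left out, the last holds). Time passes only in rows, so rows that repeat a pose let the fingers close. It gives the time, the measured TCP pose, the force and the opening at its end, in the units of the state.
- r.get_state(): the state, without advancing time (a new reading comes with each control period).
- capture(name): name is "side" or "top" or "wrist"; returns (picture, depth): 420x560x3 uint8, red, green, blue; 420x560 float32, m along the optical axis (not along the pixel's ray), 0 where there is no reading.
- camera_info(name): a dict with "K" (3x3 intrinsics, pixels), "eye" and "orientation" of the camera in the world; the wrist camera has in their place "tool_from_camera" (4x4, takes a point from camera to tool coordinates, whose origin is the TCP and whose axes are the tool frame's). Camera axes: x right, y up, looking along -z (the intrinsics and any distortion apply to the point x, -y, -z); pixel columns grow to the right and rows downward; lengths in m; the calibration is good to about 2 mm. The wrist camera is an equidistant fisheye: a pixel r from the principal point sees the ray r / f radians off the axis. A picture is of the moment at which its call begins: read the wrist's pose just before it. camera_info takes no time and is no camera call.
- r.close_job(): hands the job in, once; it reports no verdict.
The state is a dict: "time_s": time; "joints": joint angles; "qd": joint speeds; "joint_torque": joint torques, N m; "tcp_pos": TCP position; "eef_rot": TCP orientation; "contact_force": force on the tool from outside, world axes, zero at the start; "moment": the same for the moment, N m; "gripper_width": finger opening in m.
Only numpy, scipy, OpenCV 4.12 (cv2) and the standard library are available. Lean on these libraries where they do the work, as an engineer would, in place of code of your own. Each camera call takes 0.05 s, during which the arm holds its last target.

TASK

Finish the crosswise stack in the bake fixture: set the two loose long steel bars, without dropping them, square and centred across the two bars already lying in it, one near each end of those, and leave the lower bars where they are. Then turn the fixture's wing-headed thumbscrew clockwise until it seats, back it off a quarter turn so that the bars have room to expand, and finish while still holding the wing there. Do not disturb the other things on the bench.

Things in the scene. Friction and masses are not known exactly. Their poses are not given: they have to be found in the camera images.
- fixture: Fixed bake fixture: aluminium plate 12 mm thick, 130 x 138 mm, with a 70 mm wide tongue to y = -130 mm. Origin: underside, below the middle of the stack; z up. The lower bars lie along its y at x = +-35 mm. A fence (y = +62 mm) and a sliding jaw (y = -61 mm) stand up to 23 mm high, a dark clamp block with the thumbscrew (y = -104 mm) up to 32 mm.
- stack_top (a point): Middle of the finished upper layer, at half its height: 30 mm above the fixture's origin, axes as the fixture's. The upper bars belong along x, centred at x = 0 and ideally at y = +35 and -35 mm; their undersides then rest on the lower bars' tops, 24 mm above the bench.
- bar_1_center (a point): Centre (half-way up) of a loose plain ground-steel bar, 110 mm long, 14 mm wide, 12 mm high, 140 g, with a small dark dowel hole near each end. x runs along its length, z up. Starts on the bench; one of the two to be stacked (the two are alike, either may go in either place).
- bar_2_center (a point): Centre (half-way up) of a loose plain ground-steel bar, 110 mm long, 14 mm wide, 12 mm high, 140 g, with a small dark dowel hole near each end. x runs along its length, z up. Starts on the bench; the other one to be stacked.
- lower_1_center (a point): Centre (half-way up) of a loose plain ground-steel bar, 110 mm long, 14 mm wide, 12 mm high, 140 g, with a small dark dowel hole near each end. x runs along its length, z up. Already lies in the fixture, on its +x side; stays there.
- lower_2_center (a point): Centre (half-way up) of a loose plain ground-steel bar, 110 mm long, 14 mm wide, 12 mm high, 140 g, with a small dark dowel hole near each end. x runs along its length, z up. Already lies in the fixture, on its -x side; stays there.
- wing (a point): Wing head of the thumbscrew: dark upright steel plate 40 mm long (its x), 9 mm thick (its y), 24 mm high, turning with the screw about the vertical axis through its centre. Origin at its centre, 59 mm above the bench. Below it is only a 10 mm thick shank, with a 22 mm collar up to 35 mm above the bench. Pinch it across its thickness from above.
- thumbscrew (a joint): Thumbscrew angle, rad: 0 is seated (hard stop); grows anticlockwise from above as it is backed off. Starts at 0.6 to 1.25, turns with about 0.06 N m of friction, stays where it is left, does not rise. At 0 the wing's x axis stands 45 degrees clockwise of the fixture's x. Turning slides the clamp jaw 1.5 mm per rad.
- tape_roll: Bystander: orange-brown roll of tape lying flat, 72 mm across, 12 mm high.
- cup: Bystander: clear cup of swabs, 51 mm across, 109 mm high, behind the loose bars.
- dropper: Bystander: amber dropper bottle, 30 mm across, 104 mm high, behind the loose bars.
- magnifier: Bystander: black eye loupe, 37 mm across, 40 mm high, behind the fixture.
- short_tip: Bystander: short steel press tip, 58 x 10 x 8 mm, shorter and thinner than the bars; not for the stack.
Mind the look-alikes: they are no part of the job. Leave any pink or red look-alike of the part that bears bar_2_center alone.

How it is judged (in metres and radians):
On the way, in this order (a step that is already met when the one before it is completed fails the run):
1. both loose bars lie released and still across the two lower bars, one near each end (((z of bar_1_center in the frame of fixture between 0.027 and 0.033 m and x of bar_1_center in the frame of fixture between -0.015 and 0.015 m and y of bar_1_center in the frame of fixture between 0.02 and 0.048 m and angle between the x axis of each of bar_1_center, bar_2_center and the x axis of fixture, either way round below 0.15 rad and contact force between each of bar_1, bar_2 and the fingers below 0.1 N and z of bar_2_center in the frame of fixture between 0.027 and 0.033 m and x of bar_2_center in the frame of fixture between -0.015 and 0.015 m and y of bar_2_center in the frame of fixture between -0.048 and -0.02 m) or (z of bar_2_center in the frame of fixture between 0.027 and 0.033 m and x of bar_2_center in the frame of fixture between -0.015 and 0.015 m and y of bar_2_center in the frame of fixture between 0.02 and 0.048 m and angle between the x axis of each of bar_2_center, bar_1_center and the x axis of fixture, either way round below 0.15 rad and contact force between each of bar_2, bar_1 and the fingers below 0.1 N and z of bar_1_center in the frame of fixture between 0.027 and 0.033 m and x of bar_1_center in the frame of fixture between -0.015 and 0.015 m and y of bar_1_center in the frame of fixture between -0.048 and -0.02 m)) and distance of each of lower_1_center, lower_2_center from where it was at the start of the episode below 0.012 m and linear speed of each of bar_1, bar_2 below 0.02 m/s), for 0.2 s.
2. the gripper has turned the thumbscrew down until it seats (within 0.06 rad of its stop) (((z of bar_1_center in the frame of fixture between 0.027 and 0.033 m and x of bar_1_center in the frame of fixture between -0.015 and 0.015 m and y of bar_1_center in the frame of fixture between 0.02 and 0.048 m and angle between the x axis of each of bar_1_center, bar_2_center and the x axis of fixture, either way round below 0.15 rad and contact force between each of bar_1, bar_2 and the fingers below 0.1 N and z of bar_2_center in the frame of fixture between 0.027 and 0.033 m and x of bar_2_center in the frame of fixture between -0.015 and 0.015 m and y of bar_2_center in the frame of fixture between -0.048 and -0.02 m) or (z of bar_2_center in the frame of fixture between 0.027 and 0.033 m and x of bar_2_center in the frame of fixture between -0.015 and 0.015 m and y of bar_2_center in the frame of fixture between 0.02 and 0.048 m and angle between the x axis of each of bar_2_center, bar_1_center and the x axis of fixture, either way round below 0.15 rad and contact force between each of bar_2, bar_1 and the fingers below 0.1 N and z of bar_1_center in the frame of fixture between 0.027 and 0.033 m and x of bar_1_center in the frame of fixture between -0.015 and 0.015 m and y of bar_1_center in the frame of fixture between -0.048 and -0.02 m)) and distance of each of lower_1_center, lower_2_center from where it was at the start of the episode below 0.012 m and value of joint thumbscrew below 0.06 rad and contact force between thumbscrew and the fingers above 1 N), for 0.1 s.
At the end, for the whole second after the job is handed in: Screw a quarter turn (within 15 degrees) off its seat, still, its wing gripped (over 1 N). Upper bars at rest across the lower ones, released: within 0.15 rad of square, centred within 15 mm, 20 to 48 mm either side of the middle. Lower bars moved under 12 mm (all of step 1 and value of joint thumbscrew between 1.31 and 1.83 rad and velocity of joint thumbscrew between -0.05 and 0.05 rad/s and contact force between thumbscrew and the fingers above 1 N); the arm keeps its last pose, push and grip.
It fails at once if another thing on the bench is pushed more than 25 mm or knocked over (distance of any of tape_roll, cup, dropper, magnifier, short_tip from where it was at the start of the episode above 0.025 m or angle between any of tape_roll, cup, dropper, magnifier, short_tip's own z axis and vertical above 0.5 rad).
It fails at once if a bar is dropped ((linear speed of bar_1 above 0.5 m/s and contact force between bar_1 and the fingers below 0.05 N) or (linear speed of bar_2 above 0.5 m/s and contact force between bar_2 and the fingers below 0.05 N)).
It also fails if it takes over 72 s, if anything falls off the work surface, if the arm or the gripper's body presses on something with over 40 N, if the wrist force passes 120 N, or if a joint passes its speed limit or range.

## Working session

There is one attempt and no reset: what is moved stays moved. The work goes in short steps, Python scripts to look and compute and a tool call to move; the robot and the scene stay as the last step left them, time stands still between calls to the robot, and variables do not carry over. Pictures are saved under pics/ and viewed, and the job is handed in when it is done.

Besides the shell and the picture viewer there is one more tool, called after ">>>" in YAML: its name, and indented under it one key for each argument. apply_moves: Moves the arm, as the interface text tells. Its arguments: {"type":"object","properties":{"deltas":{"type":"array","items":{"type":"object","properties":{"tx":{"type":"number"},"ty":{"type":"number"},"tz":{"type":"number"},"turn":{"type":"number"},"gripper":{"type":"number"}}}},"newtons":{"type":"number"}},"required":["deltas"]}

```bash
mkdir -p pics; cat > h.py <<'E'
import numpy as np, cv2
from plant import r, capture, camera_info
def save(n,img): cv2.imwrite('pics/'+n+'.png',cv2.cvtColor(img,cv2.COLOR_RGB2BGR))
E
python3 - <<'E'
from h import *
print(r.get_state())
for c in ['top','side','wrist']:
    print(c,camera_info(c))
    im,d=capture(c); save(c+'0',im); np.savez('pics/'+c+'0.npz',im=im,d=d)
E
```

```text
{'time_s': 0.0, 'joints': array([ 8.49181125e+01,  2.05927100e+01,  6.34246470e-01, -1.95359557e-02,
       -7.01342843e+01, -1.65089735e+01]), 'qd': array([0.02336479, 0.07580825, 0.01736227, 0.02285366, 0.03290899,
       0.03886535]), 'joint_torque': array([-2.39096429e-03, -5.82713592e+01,  2.93059856e+01,  6.99760705e+00,
        6.95106952e-03, -1.64217281e-04]), 'tcp_pos': array([0.2482191 , 0.62722431, 0.24261369]), 'eef_rot': array([-8.99058566e+01,  8.75038294e-03,  1.58402493e+02]), 'contact_force': array([0.02968918, 1.01958303, 0.11902043]), 'moment': array([ 0.01932397, -0.00539647, -0.022343  ]), 'gripper_width': 0.08769619695168511}
top {'K': array([[381.75955495,   0.        , 279.69856544],
       [  0.        , 381.75955495, 214.4443439 ],
       [  0.        ,   0.        ,   1.        ]]), 'eye': array([ 0.36589414, -0.01994979,  0.97697564]), 'orientation': array([  9.64132167,   0.37438298, -90.14447291])}
side {'K': array([[535.48386348,   0.        , 275.61849108],
       [  0.        , 535.48386348, 208.23830076],
       [  0.        ,   0.        ,   1.        ]]), 'eye': array([ 0.57256599, -1.14380185,  0.83503522]), 'orientation': array([56.15151191,  1.04498575,  1.36245421])}
wrist {'K': array([[325.1922621 ,   0.        , 275.96862945],
       [  0.        , 325.1922621 , 210.06844996],
       [  0.        ,   0.        ,   1.        ]]), 'tool_from_camera': array([[-8.14408182e-04, -9.66316548e-01, -2.57355135e-01,
        -6.86850900e-02],
       [-4.55441302e-04,  2.57355552e-01, -9.66316673e-01,
        -1.42149398e-01],
       [ 9.99999565e-01, -6.69766047e-04, -6.49692934e-04,
        -8.97457626e-04],
       [ 0.00000000e+00,  0.00000000e+00,  0.00000000e+00,
         1.00000000e+00]])}
```

View pics/top0.png

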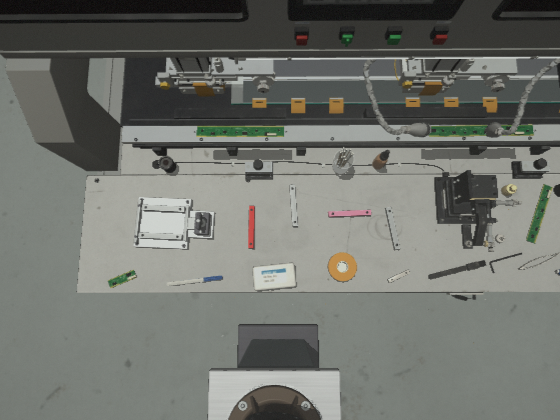

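View pics/side0.png

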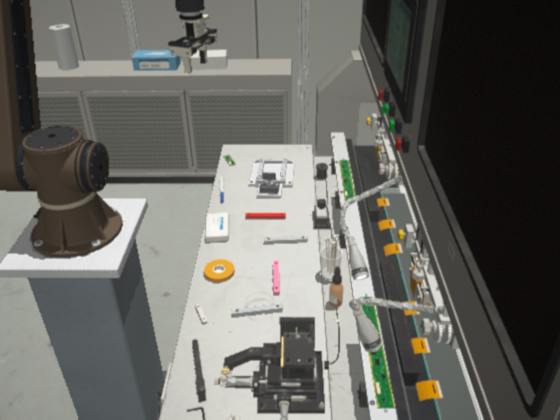

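View pics/wrist0.png

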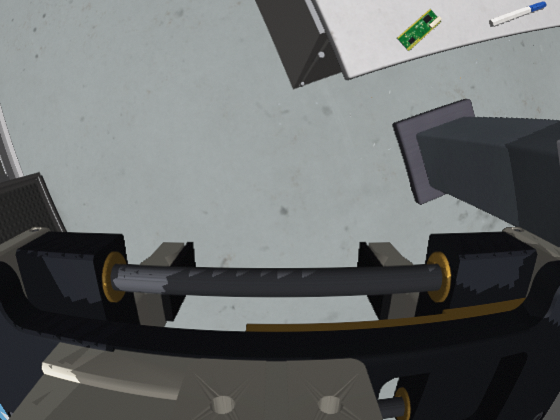

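```bash
cat >> h.py <<'E'
from scipy.spatial.transform import Rotation as Ro
def campose(n):
    ci=camera_info(n)
    if n=='wrist':
        s=r.get_state(); T=np.eye(4); T[:3,:3]=Ro.from_euler('xyz',s['eef_rot'],degrees=True).as_matrix(); T[:3,3]=s['tcp_pos']
        W=T@ci['tool_from_camera']; return ci['K'],W[:3,:3],W[:3,3]
    return ci['K'],Ro.from_euler('xyz',ci['orientation'],degrees=True).as_matrix(),np.array(ci['eye'])
def rays(n,K,uv):
    uv=np.atleast_2d(np.asarray(uv,float)); a=(uv-K[:2,2])/[K[0,0],K[1,1]]
    if n=='wrist':
        t=np.linalg.norm(a,axis=1,keepdims=True); return np.c_[a*np.sinc(t/np.pi)*[1,-1],-np.cos(t)] 
    return np.c_[a*[1,-1],-np.ones(len(a))]
# wrist: direction = (sin t * a/|a|, cos t); a*sin(t)/t
def toplane(n,pose,uv,z):
    K,R,p=pose; d=rays(n,K,uv)@R.T; return p+d*((z-p[2])/d[:,2])[:,None]
def frompoint(n,pose,P):
    K,R,p=pose; c=(np.atleast_2d(P)-p)@R; x,y,z=c[:,0],-c[:,1],-c[:,2]
    if n=='wrist':
        q=np.hypot(x,y); t=np.arctan2(q,z); s=t/np.maximum(q,1e-9); a=np.c_[x*s,y*s]
    else: a=np.c_[x/z,y/z]
    return a*[K[0,0],K[1,1]]+K[:2,2]
E
python3 - <<'E'
from h import *
p=campose('top')
for n,uv in dict(bar1=(294,205),bar2=(392,228),fix=(163,222),wing=(203,223),tip=(399,276),tape=(342,267),cup=(343,165),drop=(381,160),mag=(167,163)).items():
    print(n,toplane('top',p,uv,0.012 if n!='wing' else .06))
im=np.load('pics/top0.npz')['im']
a=cv2.resize(im[180:265,120:225],None,fx=5,fy=5,interpolation=cv2.INTER_CUBIC); save('topfix',a)
b=cv2.resize(im[170:290,280:420],None,fx=5,fy=5,interpolation=cv2.INTER_CUBIC); save('topbars',b)
E
```

```text
bar1 [[ 0.55436808 -0.05093455  0.012     ]]
bar2 [[ 0.49382994 -0.29963181  0.012     ]]
fix [[0.51130377 0.2848092  0.012     ]]
wing [[0.50127251 0.17211495 0.06      ]]
tip [[ 0.3732572 -0.3108016  0.012    ]]
tape [[ 0.39585914 -0.16964775  0.012     ]]
cup [[ 0.66057557 -0.18015977  0.012     ]]
drop [[ 0.67372531 -0.28013126  0.012     ]]
mag [[0.66811904 0.28192027 0.012     ]]
```

View pics/topfix.png

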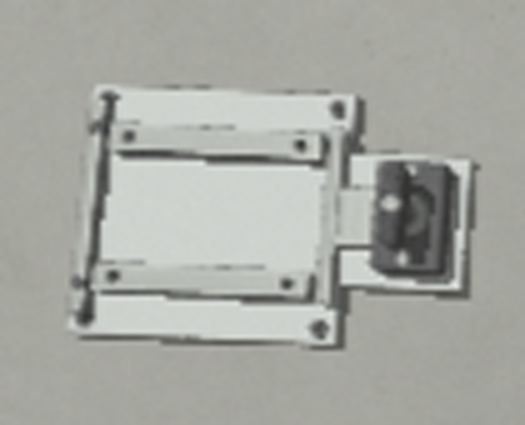

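View pics/topbars.png

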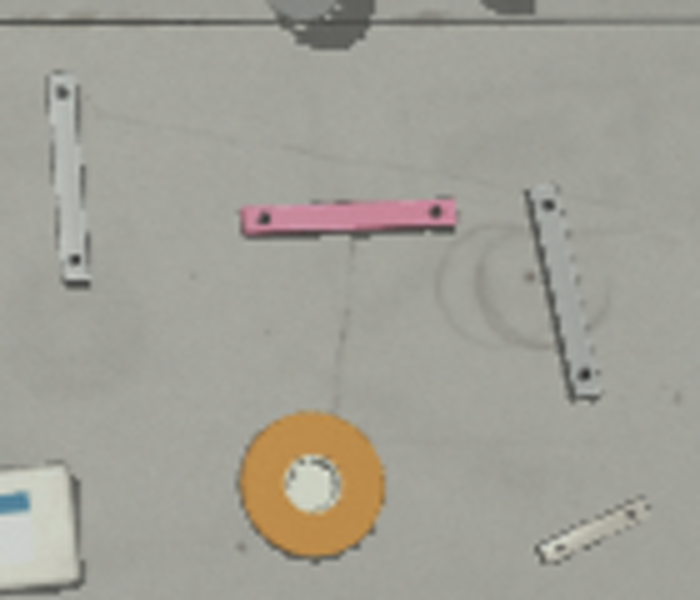

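Candidates in the top view: grey bars (294,205) and (392,228), red bar (251,227), pink bar (349,213), short tip (399,276). The two 110 mm grey bars with dowel holes match the description. The close crop confirms this: the pink and red bars are look-alikes and the tip is too short. The fixture is at (163,222) and the wing at (203,223).

```bash
cat >> h.py <<'E'
def plan(P,yaw=None):
    s=r.get_state(); R=Ro.from_euler('xyz',s['eef_rot'],degrees=True).as_matrix()
    d=R.T@(np.asarray(P)-s['tcp_pos']); y0=np.degrees(np.arctan2(R[1,0],R[0,0]))
    t=0 if yaw is None else -np.radians((yaw-y0+180)%360-180)
    print('pos',s['tcp_pos'].round(4),'yaw',y0.round(2),'-> tx,ty,tz',d.round(4),'turn',np.round(t,4))
E
python3 - <<'E'
from h import *
plan([.53,.27,.25],180)
E
```

```text
pos [0.2482 0.6273 0.2428] yaw 158.41 -> tx,ty,tz [-0.3935 -0.0068  0.2286] turn -0.3769
```

>>> apply_moves:
  deltas:
    - {"tx": -0.04,"tz": 0.023}
    - {"tx": -0.08,"tz": 0.046}
    - {"tx": -0.12,"tz": 0.069}
    - {"tx": -0.16,"tz": 0.092}
    - {"tx": -0.2,"tz": 0.115}

```text
invalid input at $.deltas[0]: expected keys tx, ty, tz, turn, gripper
```

>>> apply_moves:
  deltas:
    - {"tx": -0.04,"tz": 0.023,"turn": -0.08}
    - {"tx": -0.08,"tz": 0.046,"turn": -0.16}
    - {"tx": -0.12,"tz": 0.069,"turn": -0.24}
    - {"tx": -0.16,"tz": 0.092,"turn": -0.32}
    - {"tx": -0.194,"tz": 0.113,"turn": -0.377}

```text
invalid input at $.deltas[0]: expected keys tx, ty, tz, turn, gripper
```

>>> apply_moves:
  deltas:
    - {"ty": 0}
    - {"ty": 0}
    - {"ty": 0}

```text
invalid input at $.deltas[0]: expected keys tx, ty, tz, turn, gripper
```

```bash
python3 - <<'E'
from h import *
s=r.get_state(); print(s['time_s'],s['tcp_pos'],s['eef_rot'],abs(s['qd']).max(),s['joints'])
p=campose('wrist'); im,d=capture('wrist'); save('w1',im); np.savez('pics/w1.npz',im=im,d=d,K=p[0],R=p[1],p=p[2])
E
```

```text
0.15 [0.2482481  0.62732907 0.2428381 ] [-8.99283237e+01  6.36168737e-03  1.58405692e+02] 0.17889428138732857 [ 8.49186646e+01  2.05822818e+01  6.46485165e-01 -1.51765192e-02
 -7.01347323e+01 -1.65078107e+01]
```

View pics/w1.png

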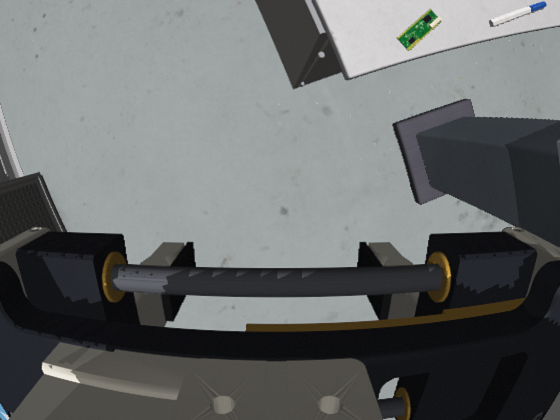

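```bash
python3 - <<'E'
from h import *
plan([.45,.26,.22],180)
E
```

```text
pos [0.2483 0.6274 0.243 ] yaw 158.4 -> tx,ty,tz [-0.3227  0.0233  0.2673] turn -0.3769
```

>>> apply_moves:
  deltas:
    - {"tx": -0.036,"ty": 0,"tz": 0.03,"turn": 0,"gripper": 0.087}
    - {"tx": -0.072,"ty": 0,"tz": 0.06,"turn": 0,"gripper": 0.087}
    - {"tx": -0.108,"ty": 0,"tz": 0.09,"turn": 0,"gripper": 0.087}
    - {"tx": -0.144,"ty": 0,"tz": 0.12,"turn": 0,"gripper": 0.087}
    - {"tx": -0.18,"ty": 0,"tz": 0.15,"turn": 0,"gripper": 0.087}

```text
time_s: 0.7
tcp_pos: [0.361, 0.4201, 0.2435]
eef_rot: [-90.0, -0.0, 158.4]
contact_force: [1.4, -0.1, 0.1]
gripper_width: 0.0868
```

>>> apply_moves:
  deltas:
    - {"tx": -0.036,"ty": 0.005,"tz": 0.03,"turn": -0.1,"gripper": 0.087}
    - {"tx": -0.072,"ty": 0.01,"tz": 0.06,"turn": -0.2,"gripper": 0.087}
    - {"tx": -0.108,"ty": 0.015,"tz": 0.09,"turn": -0.3,"gripper": 0.087}
    - {"tx": -0.143,"ty": 0.02,"tz": 0.117,"turn": -0.377,"gripper": 0.087}
    - {"tx": -0.143,"ty": 0.023,"tz": 0.117,"turn": -0.377,"gripper": 0.087}

```text
time_s: 1.2
tcp_pos: [0.4517, 0.2565, 0.2202]
eef_rot: [-90.0, -0.0, 179.9]
contact_force: [0.3, 0.5, -0.3]
gripper_width: 0.0872
```

>>> apply_moves:
  deltas:
    - {"tx": 0,"ty": 0,"tz": 0,"turn": 0,"gripper": 0.087}
    - {"tx": 0,"ty": 0,"tz": 0,"turn": 0,"gripper": 0.087}

```text
time_s: 1.4
tcp_pos: [0.4504, 0.2609, 0.2207]
eef_rot: [-90.0, 0.0, 180.0]
contact_force: [0.4, 0.3, 0.1]
gripper_width: 0.0871
```

```bash
python3 - <<'E'
from h import *
s=r.get_state(); print(s['time_s'],s['tcp_pos'],s['eef_rot'],abs(s['qd']).max(),s['joints'])
p=campose('wrist'); im,d=capture('wrist'); save('w2',im); np.savez('pics/w2.npz',im=im,d=d,K=p[0],R=p[1],p=p[2])
E
```

```text
1.4 [0.45042555 0.26090426 0.22068016] [-9.00069806e+01  7.11489222e-03  1.79980552e+02] 0.9929799552990245 [ 5.17032688e+01  6.94356821e+00 -2.05848724e+01  1.42222707e-03
 -6.24616720e+01  3.82766265e+01]
```

View pics/w2.png

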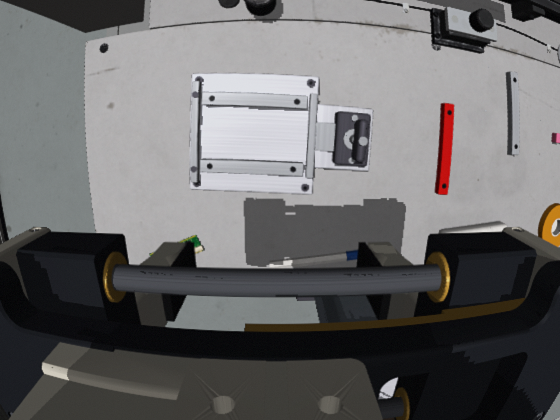

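The wrist view shows the fixture at (255,133), the wing at (362,138), the red bar at (445,148) and grey bar 1 at (513,112). Next I zoom in on the fixture and measure it.

```bash
python3 - <<'E'
from h import *
im=np.load('pics/w2.npz')['im']
a=cv2.resize(im[65:205,180:380],None,fx=4,fy=4,interpolation=cv2.INTER_CUBIC); save('w2fix',a)
E
```

```text
(no output)
```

View pics/w2fix.png

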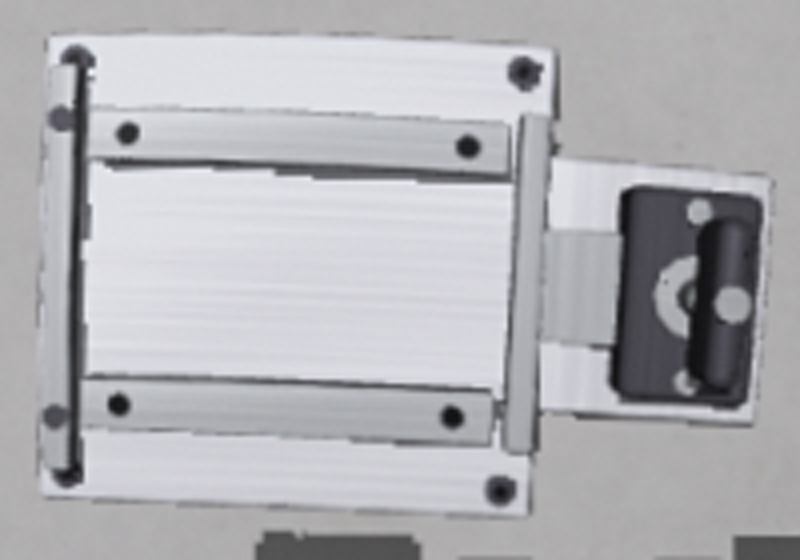

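```bash
python3 - <<'E'
from h import *
f=np.load('pics/w2.npz'); p=(f['K'],f['R'],f['p'])
def pt(c,z): return toplane('wrist',p,np.array(c)/4+[179.6,64.6],z)
h=pt([(127,132),(468,146),(119,404),(452,416)],.024)
print(h.round(4)); c=h.mean(0)
for i in (0,2):
  d=h[i]-h[i+1]; print('len',np.hypot(*d[:2]),'dir',np.degrees(np.arctan2(d[1],d[0]))-90)
d=(h[0]+h[1]-h[2]-h[3])/2; print('sep',np.hypot(*d[:2]),np.degrees(np.arctan2(d[1],d[0])))
q=pt([(76,60),(524,72),(66,472),(499,490)],.012); print(q.round(4))
k=pt([(50,35),(556,48),(42,497),(528,514)],.012); print('corners',k.round(4),k.mean(0))
a=k[0]-k[1];b=k[2]-k[3];print(np.hypot(*a[:2]),np.hypot(*b[:2]),np.hypot(*(k[0]-k[2])[:2]),np.degrees(np.arctan2(a[1],a[0]))-90,np.degrees(np.arctan2(b[1],b[0]))-90)
print('center',c); th=np.arctan2(d[1],d[0])
w=c[:2]+np.array([np.sin(th),-np.cos(th)])*.104; print('wing expected',w,frompoint('wrist',p,[*w,.071]))
print('wing tip px',pt([(725,216),(708,390)],.071))
# depth check
D=f['d']; print(D[135,255],D[98,245])
im,dd=f['im'],D
bar=[(513,112)]; print('bar1',toplane('wrist',p,bar,.012))
E
```

```text
[[0.55   0.3288 0.024 ]
 [0.545  0.2406 0.024 ]
 [0.478  0.3324 0.024 ]
 [0.4742 0.2443 0.024 ]]
len 0.08841470213365545 dir -3.2516230305527927
len 0.08822076680514153 dir -2.449332732765214
sep 0.07147654155080274 -2.9136147636068257
[[0.5718 0.3453 0.012 ]
 [0.5664 0.2249 0.012 ]
 [0.4577 0.3509 0.012 ]
 [0.4522 0.2305 0.012 ]]
corners [[0.5794 0.3527 0.012 ]
 [0.5734 0.2163 0.012 ]
 [0.4507 0.3583 0.012 ]
 [0.4454 0.2223 0.012 ]] [0.51220545 0.28736505 0.012     ]
0.13654972222858028 0.13610490218441837 0.12883773127378267 -2.5266177430683285 -2.197070135603255
center [0.51180327 0.28650542 0.024     ]
wing expected [0.50651692 0.18263986] [[362.61123166 141.50736432]]
wing tip px [[0.52748732 0.18486089 0.071     ]
 [0.48732675 0.18768336 0.071     ]]
0.34023976 0.31819785
bar1 [[ 0.55733681 -0.04478294  0.012     ]]
```

```bash
python3 - <<'E'
from h import *
plan([.48,-.045,.18],184)
E
```

```text
pos [0.4503 0.2613 0.2207] yaw -179.96 -> tx,ty,tz [-0.0295  0.0407  0.3063] turn -0.0692
```

>>> apply_moves:
  deltas:
    - {"tx": 0,"ty": 0,"tz": 0.044,"turn": 0,"gripper": 0.087}
    - {"tx": 0,"ty": 0,"tz": 0.088,"turn": 0,"gripper": 0.087}
    - {"tx": -0.01,"ty": 0,"tz": 0.132,"turn": 0,"gripper": 0.087}
    - {"tx": -0.02,"ty": 0,"tz": 0.176,"turn": 0,"gripper": 0.087}
    - {"tx": -0.03,"ty": 0,"tz": 0.22,"turn": 0,"gripper": 0.087}

```text
time_s: 1.95
tcp_pos: [0.4807, 0.0403, 0.2212]
eef_rot: [-90.0, 0.1, -179.8]
contact_force: [1.2, -0.0, 0.0]
gripper_width: 0.087
```

>>> apply_moves:
  deltas:
    - {"tx": 0,"ty": 0.02,"tz": 0.044,"turn": -0.03,"gripper": 0.087}
    - {"tx": 0,"ty": 0.04,"tz": 0.086,"turn": -0.07,"gripper": 0.087}
    - {"tx": 0,"ty": 0.04,"tz": 0.086,"turn": -0.07,"gripper": 0.087}
    - {"tx": 0,"ty": 0.04,"tz": 0.086,"turn": -0.07,"gripper": 0.087}

```text
time_s: 2.35
tcp_pos: [0.4806, -0.0455, 0.1803]
eef_rot: [-90.0, -0.0, -176.0]
contact_force: [0.7, 0.8, 0.4]
gripper_width: 0.0874
```

```bash
cat >> h.py <<'E'
def snap(n):
    s=r.get_state(); print(s['time_s'],s['tcp_pos'].round(4),s['eef_rot'].round(2),'F',s['contact_force'].round(1),'w',round(float(s['gripper_width']),4))
    p=campose('wrist'); im,d=capture('wrist'); save(n,im); np.savez('pics/'+n+'.npz',im=im,d=d,K=p[0],R=p[1],p=p[2])
def load(n):
    f=np.load('pics/'+n+'.npz'); return f['im'],f['d'],(f['K'],f['R'],f['p'])
E
python3 -c "
from h import *
snap('w3')"
```

```text
2.35 [ 0.4806 -0.0455  0.1803] [-8.9980e+01 -4.0000e-02 -1.7605e+02] F [0.7 0.8 0.4] w 0.0874
```

View pics/w3.png

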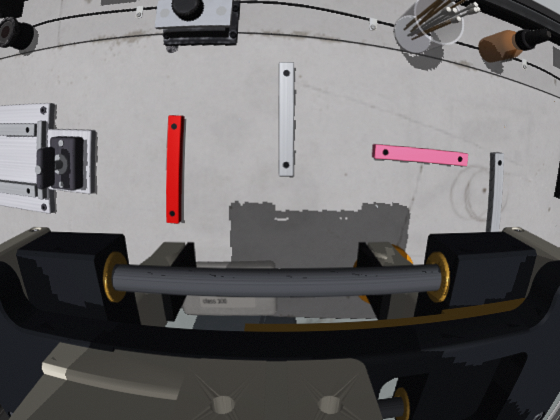

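The grey bar is at (286,118), with holes near (286,72) and (286,165). Red is at (175,168) and pink at (420,156).

```bash
cat >> h.py <<'E'
def blob(im,uv,rad=7):
    u,v=map(int,uv); g=cv2.cvtColor(im,cv2.COLOR_RGB2GRAY)[v-rad:v+rad+1,u-rad:u+rad+1].astype(float)
    w=np.clip(np.percentile(g,60)*.65-g,0,None); yy,xx=np.mgrid[-rad:rad+1,-rad:rad+1]; w=w*(xx**2+yy**2<=rad*rad)
    return [u+(w*xx).sum()/w.sum(), v+(w*yy).sum()/w.sum()]
def bar(n,a,b,z=.012,rad=5):
    im,d,p=load(n); h=[blob(im,a,rad),blob(im,b,rad)]; P=toplane('wrist',p,h,z); v=P[0]-P[1]
    print('holes',np.round(h,1).tolist(),'c',P.mean(0).round(4),'len',np.hypot(*v[:2]).round(4),'yaw',np.degrees(np.arctan2(v[1],v[0])).round(2)); return P.mean(0)
E
python3 - <<'E'
from h import *
c=bar('w3',(286,72),(286,165))
plan([c[0],c[1],.1],183.9)
E
```

```text
holes [[286.0, 72.6], [285.7, 164.5]] c [ 0.5566 -0.0489  0.012 ] len 0.0883 yaw 3.89
pos [ 0.4811 -0.0448  0.1809] yaw -175.97 -> tx,ty,tz [-0.0751  0.0809  0.0094] turn 0.0022
```

>>> apply_moves:
  deltas:
    - {"tx": -0.04,"ty": 0,"tz": 0.005,"turn": 0,"gripper": 0.05}
    - {"tx": -0.075,"ty": 0.03,"tz": 0.0094,"turn": 0,"gripper": 0.05}
    - {"tx": -0.075,"ty": 0.07,"tz": 0.0094,"turn": 0,"gripper": 0.05}
    - {"tx": -0.075,"ty": 0.09,"tz": 0.0094,"turn": 0,"gripper": 0.05}
    - {"tx": -0.075,"ty": 0.09,"tz": 0.0094,"turn": 0,"gripper": 0.05}

```text
time_s: 2.9
tcp_pos: [0.5548, -0.048, 0.088]
eef_rot: [-90.0, -0.3, -175.9]
contact_force: [0.3, 0.6, 0.2]
gripper_width: 0.0533
```

```bash
python3 - <<'E'
from h import *
plan([.5566,-.0489,.0195],183.9)
snap('w4')
E
```

```text
pos [ 0.5548 -0.048   0.088 ] yaw -175.87 -> tx,ty,tz [-0.0021  0.0685  0.0009] turn 0.004
2.9 [ 0.5548 -0.048   0.088 ] [ -89.97   -0.28 -175.87] F [0.3 0.6 0.2] w 0.0533
```

View pics/w4.png

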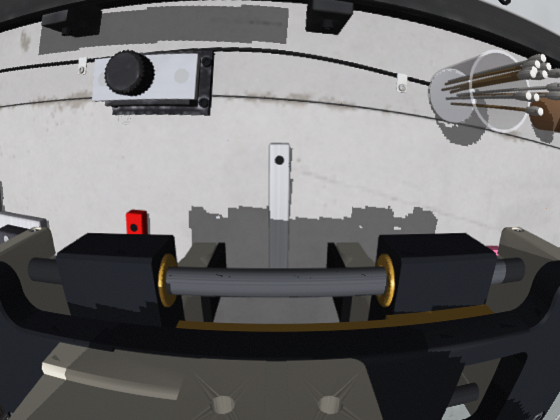

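>>> apply_moves:
  deltas:
    - {"tx": -0.001,"ty": 0.035,"tz": 0,"turn": 0,"gripper": 0.05}
    - {"tx": -0.001,"ty": 0.06,"tz": 0,"turn": 0,"gripper": 0.05}
    - {"tx": -0.001,"ty": 0.069,"tz": 0,"turn": 0,"gripper": 0.05}
    - {"tx": -0.001,"ty": 0.069,"tz": 0,"turn": 0,"gripper": 0.05}
    - {"tx": -0.001,"ty": 0.069,"tz": 0,"turn": 0,"gripper": 0.05}

```text
time_s: 3.45
tcp_pos: [0.5584, -0.0489, 0.0234]
eef_rot: [-90.0, 0.2, -175.9]
contact_force: [0.5, 0.9, 0.9]
gripper_width: 0.05
```

```bash
python3 - <<'E'
from h import *
plan([.5566,-.0489,.0195],183.9)
E
```

```text
pos [ 0.5584 -0.0489  0.0234] yaw -175.92 -> tx,ty,tz [ 0.0018  0.0039 -0.0001] turn 0.0032
```

>>> apply_moves:
  deltas:
    - {"tx": 0.001,"ty": 0.002,"tz": 0,"turn": 0,"gripper": 0.05}
    - {"tx": 0.001,"ty": 0.002,"tz": 0,"turn": 0,"gripper": 0.05}
    - {"tx": 0.001,"ty": 0.002,"tz": 0,"turn": 0,"gripper": 0.03}
    - {"tx": 0.001,"ty": 0.002,"tz": 0,"turn": 0,"gripper": 0.02}
    - {"tx": 0.001,"ty": 0.002,"tz": 0,"turn": 0,"gripper": 0.005}
  newtons: 25

```text
time_s: 3.95
tcp_pos: [0.5561, -0.0497, 0.0197]
eef_rot: [-90.0, 0.0, -176.0]
contact_force: [-0.6, 0.1, 0.5]
gripper_width: 0.0315
```

>>> apply_moves:
  deltas:
    - {"tx": 0,"ty": 0,"tz": 0,"turn": 0,"gripper": 0.005}
    - {"tx": 0,"ty": 0,"tz": 0,"turn": 0,"gripper": 0.005}
    - {"tx": 0,"ty": 0,"tz": 0,"turn": 0,"gripper": 0.005}

```text
time_s: 4.25
tcp_pos: [0.556, -0.0496, 0.0195]
eef_rot: [-90.0, -0.0, -176.0]
contact_force: [-0.8, 0.3, 0.7]
gripper_width: 0.0135
```

>>> apply_moves:
  deltas:
    - {"tx": 0,"ty": -0.01,"tz": 0,"turn": 0,"gripper": 0.005}
    - {"tx": 0,"ty": -0.03,"tz": 0,"turn": 0,"gripper": 0.005}
    - {"tx": 0,"ty": -0.06,"tz": 0,"turn": 0,"gripper": 0.005}
    - {"tx": 0,"ty": -0.09,"tz": 0,"turn": 0,"gripper": 0.005}
    - {"tx": 0,"ty": -0.11,"tz": 0,"turn": 0,"gripper": 0.005}
  newtons: 35

```text
time_s: 4.75
tcp_pos: [0.5566, -0.0495, 0.1324]
eef_rot: [-90.0, 0.1, -176.0]
contact_force: [0.4, 0.2, -0.8]
gripper_width: 0.0135
```

```bash
python3 - <<'E'
from h import *
plan([.513,.322,.13],177.4)
snap('w5')
E
```

```text
pos [ 0.5566 -0.0495  0.1324] yaw -175.96 -> tx,ty,tz [ 0.0173  0.0024 -0.3737] turn 0.1159
4.75 [ 0.5566 -0.0495  0.1324] [-9.0010e+01  1.4000e-01 -1.7596e+02] F [ 0.4  0.2 -0.8] w 0.0135
```

View pics/w5.png

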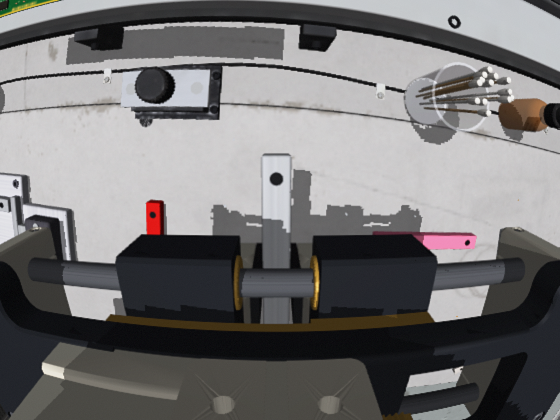

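The bar is held level and straight between the fingers, with its hole at (276,178). I'll compute the grip offset from that hole and carry the bar to the fixture.

>>> apply_moves:
  deltas:
    - {"tx": 0.003,"ty": 0,"tz": -0.035,"turn": 0.02,"gripper": 0.005}
    - {"tx": 0.005,"ty": 0,"tz": -0.075,"turn": 0.04,"gripper": 0.005}
    - {"tx": 0.008,"ty": 0,"tz": -0.115,"turn": 0.07,"gripper": 0.005}
    - {"tx": 0.01,"ty": 0,"tz": -0.155,"turn": 0.1,"gripper": 0.005}
    - {"tx": 0.012,"ty": 0,"tz": -0.19,"turn": 0.116,"gripper": 0.005}

```text
time_s: 5.3
tcp_pos: [0.5302, 0.1408, 0.1301]
eef_rot: [-90.0, 0.0, 177.3]
contact_force: [0.1, 0.6, -0.8]
gripper_width: 0.0136
```

```bash
python3 - <<'E'
from h import *
im,d,p=load('w5')
b=blob(im,(276,178),7); P=toplane('wrist',p,[b],.1324-.0195+.012+.0)
T=np.eye(3); s=np.array([.5566,-.0495,.1324]); a=np.radians(-175.96)
v=(P[0]-s)[:2]; print(P,'along tool x',v@[np.cos(a),np.sin(a)],'along tool z',v@[-np.sin(a),np.cos(a)], 'ideal -.0441,0')
plan([.513,.322,.13],177.4)
E
```

```text
[[ 0.60085964 -0.04545698  0.1249    ]] along tool x -0.044434497903311915 along tool z -0.0009147589260765241 ideal -.0441,0
pos [0.5302 0.1408 0.1301] yaw 177.33 -> tx,ty,tz [ 0.0257  0.0002 -0.1802] turn -0.0013
```

>>> apply_moves:
  deltas:
    - {"tx": 0.006,"ty": 0,"tz": -0.035,"turn": 0,"gripper": 0.005}
    - {"tx": 0.012,"ty": 0,"tz": -0.075,"turn": 0,"gripper": 0.005}
    - {"tx": 0.018,"ty": 0,"tz": -0.115,"turn": 0,"gripper": 0.005}
    - {"tx": 0.023,"ty": 0,"tz": -0.155,"turn": 0,"gripper": 0.005}
    - {"tx": 0.026,"ty": 0,"tz": -0.18,"turn": 0,"gripper": 0.005}

```text
time_s: 5.8
tcp_pos: [0.5125, 0.3227, 0.13]
eef_rot: [-90.0, 0.0, 177.5]
contact_force: [0.1, -1.2, -1.6]
gripper_width: 0.0139
```

>>> apply_moves:
  deltas:
    - {"tx": 0,"ty": 0.02,"tz": 0,"turn": 0,"gripper": 0.005}
    - {"tx": 0,"ty": 0.04,"tz": 0,"turn": 0,"gripper": 0.005}
    - {"tx": 0,"ty": 0.05,"tz": 0,"turn": 0,"gripper": 0.005}
    - {"tx": 0,"ty": 0.05,"tz": 0,"turn": 0,"gripper": 0.005}

```text
time_s: 6.2
tcp_pos: [0.5122, 0.3192, 0.0783]
eef_rot: [-89.9, -0.1, 177.4]
contact_force: [-0.7, 0.3, -1.1]
gripper_width: 0.0135
```

```bash
python3 - <<'E'
from h import *
plan([.513,.322,.0445],177.4)
snap('w6')
E
```

```text
pos [0.5122 0.3192 0.0783] yaw 177.37 -> tx,ty,tz [-0.0007  0.0338 -0.0029] turn -0.0006
6.2 [0.5122 0.3192 0.0783] [-8.9870e+01 -1.1000e-01  1.7737e+02] F [-0.7  0.3 -1.1] w 0.0135
```

View pics/w6.png

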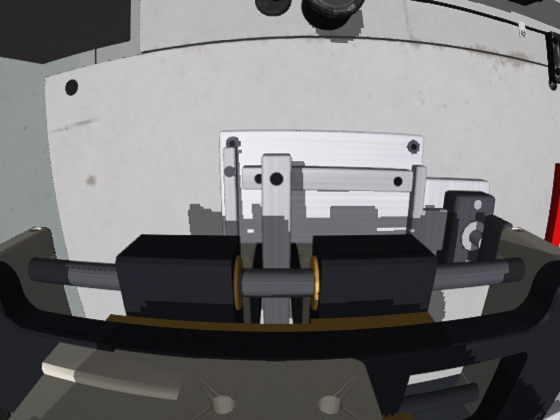

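>>> apply_moves:
  deltas:
    - {"tx": 0,"ty": 0.012,"tz": -0.002,"turn": 0,"gripper": 0.005}
    - {"tx": 0,"ty": 0.024,"tz": -0.002,"turn": 0,"gripper": 0.005}
    - {"tx": 0,"ty": 0.032,"tz": -0.002,"turn": 0,"gripper": 0.005}
    - {"tx": 0,"ty": 0.032,"tz": -0.002,"turn": 0,"gripper": 0.005}
    - {"tx": 0,"ty": 0.032,"tz": -0.002,"turn": 0,"gripper": 0.005}

```text
time_s: 6.75
tcp_pos: [0.5131, 0.3219, 0.0473]
eef_rot: [-90.0, -0.0, 177.4]
contact_force: [-0.6, -0.2, -1.3]
gripper_width: 0.0133
```

```bash
python3 - <<'E'
from h import *
plan([.513,.322,.0435],177.4)
E
```

```text
pos [0.5131 0.3219 0.0473] yaw 177.38 -> tx,ty,tz [ 0.0001  0.0038 -0.0001] turn -0.0004
```

>>> apply_moves:
  deltas:
    - {"tx": 0,"ty": 0.002,"tz": 0,"turn": 0,"gripper": 0.005}
    - {"tx": 0,"ty": 0.003,"tz": 0,"turn": 0,"gripper": 0.005}
    - {"tx": 0,"ty": 0.003,"tz": 0,"turn": 0,"gripper": 0.005}
    - {"tx": 0,"ty": 0.003,"tz": 0,"turn": 0,"gripper": 0.005}

```text
time_s: 7.15
tcp_pos: [0.5131, 0.3222, 0.0447]
eef_rot: [-90.0, 0.0, 177.4]
contact_force: [-0.8, 0.2, -1.4]
gripper_width: 0.0134
```

>>> apply_moves:
  deltas:
    - {"tx": 0,"ty": 0.001,"tz": 0,"turn": 0,"gripper": 0.005}
    - {"tx": 0,"ty": 0.001,"tz": 0,"turn": 0,"gripper": 0.005}
    - {"tx": 0,"ty": 0.001,"tz": 0,"turn": 0,"gripper": 0.005}

```text
time_s: 7.45
tcp_pos: [0.5131, 0.3221, 0.0436]
eef_rot: [-90.0, 0.0, 177.4]
contact_force: [0.3, 0.1, -1.4]
gripper_width: 0.0135
```

>>> apply_moves:
  deltas:
    - {"tx": 0,"ty": 0.0007,"tz": 0,"turn": 0,"gripper": 0.005}
    - {"tx": 0,"ty": 0.0007,"tz": 0,"turn": 0,"gripper": 0.005}
    - {"tx": 0,"ty": 0.0007,"tz": 0,"turn": 0,"gripper": 0.005}

```text
time_s: 7.75
tcp_pos: [0.5131, 0.3221, 0.0435]
eef_rot: [-90.0, 0.0, 177.4]
contact_force: [-2.1, -1.3, 4.6]
gripper_width: 0.0135
```

Contact (4.6 N up). I release slowly.

>>> apply_moves:
  deltas:
    - {"tx": 0,"ty": 0,"tz": 0,"turn": 0,"gripper": 0.016}
    - {"tx": 0,"ty": 0,"tz": 0,"turn": 0,"gripper": 0.02}
    - {"tx": 0,"ty": 0,"tz": 0,"turn": 0,"gripper": 0.026}
    - {"tx": 0,"ty": 0,"tz": 0,"turn": 0,"gripper": 0.03}
    - {"tx": 0,"ty": 0,"tz": 0,"turn": 0,"gripper": 0.03}

```text
time_s: 8.25
tcp_pos: [0.5131, 0.3221, 0.0428]
eef_rot: [-90.0, -0.0, 177.4]
contact_force: [-0.1, -0.2, 0.4]
gripper_width: 0.0294
```

>>> apply_moves:
  deltas:
    - {"tx": 0,"ty": -0.005,"tz": 0,"turn": 0,"gripper": 0.03}
    - {"tx": 0,"ty": -0.02,"tz": 0,"turn": 0,"gripper": 0.03}
    - {"tx": 0,"ty": -0.05,"tz": 0,"turn": 0,"gripper": 0.03}
    - {"tx": 0,"ty": -0.08,"tz": 0,"turn": 0,"gripper": 0.03}
    - {"tx": 0,"ty": -0.12,"tz": 0,"turn": 0,"gripper": 0.05}

```text
time_s: 8.75
tcp_pos: [0.5124, 0.3214, 0.1632]
eef_rot: [-89.9, -0.1, 177.4]
contact_force: [1.5, 1.5, -1.4]
gripper_width: 0.0339
```

```bash
python3 - <<'E'
from h import *
plan([.42,-.29,.18],192)
E
```

```text
pos [0.5124 0.3214 0.1632] yaw 177.37 -> tx,ty,tz [ 0.0642 -0.0156  0.615 ] turn -0.2554
```

>>> apply_moves:
  deltas:
    - {"tx": 0.03,"ty": -0.02,"tz": 0.02,"turn": 0,"gripper": 0.05}
    - {"tx": 0.06,"ty": -0.03,"tz": 0.05,"turn": 0,"gripper": 0.05}
    - {"tx": 0.07,"ty": -0.03,"tz": 0.08,"turn": 0,"gripper": 0.05}
    - {"tx": 0.07,"ty": -0.03,"tz": 0.08,"turn": 0,"gripper": 0.05}

```text
time_s: 9.15
tcp_pos: [0.4376, 0.2427, 0.1941]
eef_rot: [-90.1, 0.0, 177.3]
contact_force: [0.6, 0.6, 0.6]
gripper_width: 0.0499
```

```bash
python3 - <<'E'
from h import *
snap('w7')
plan([.43,-.29,.18],192)
im=load('w7')[0]
save('w7c',cv2.resize(im[60:260,170:450],None,fx=2.8,fy=2.8,interpolation=cv2.INTER_CUBIC))
E
```

```text
9.15 [0.4376 0.2427 0.1941] [-9.0080e+01  2.0000e-02  1.7735e+02] F [0.6 0.6 0.6] w 0.0499
pos [0.4388 0.2442 0.1941] yaw 177.35 -> tx,ty,tz [-0.0158  0.0133  0.5341] turn -0.2556
```

View pics/w7c.png

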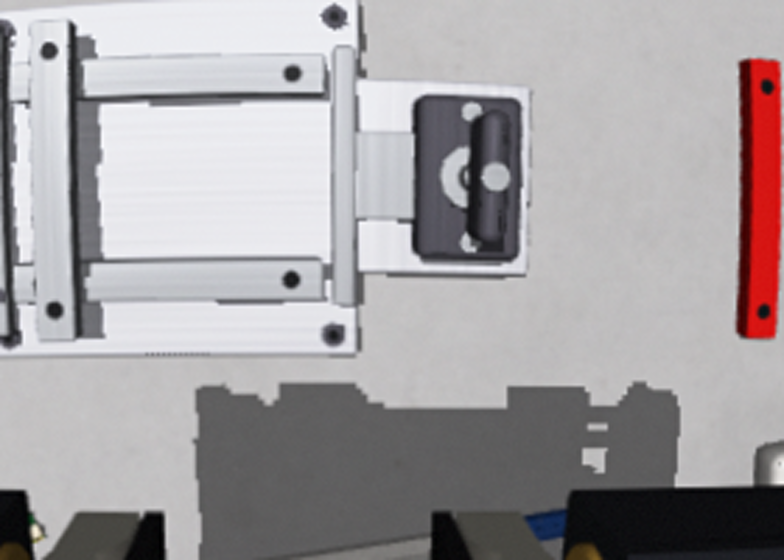

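```bash
python3 - <<'E'
from h import *
c=bar('w7',(187,78),(189,171),.036,4)
f=lambda P:np.array([[np.cos(t),np.sin(t)],[-np.sin(t),np.cos(t)]])@(P[:2]-[.5122,.2872])
t=np.radians(-2.6); print(f(c))
E
```

```text
holes [[187.0, 77.7], [189.1, 170.3]] c [0.5137 0.3232 0.036 ] len 0.0883 yaw -2.59
[-0.00016509  0.03598193]
```

>>> apply_moves:
  deltas:
    - {"tx": 0,"ty": 0,"tz": 0.05,"turn": -0.03,"gripper": 0.06}
    - {"tx": 0,"ty": 0,"tz": 0.1,"turn": -0.06,"gripper": 0.06}
    - {"tx": 0,"ty": 0,"tz": 0.15,"turn": -0.09,"gripper": 0.06}
    - {"tx": 0,"ty": 0,"tz": 0.2,"turn": -0.12,"gripper": 0.06}
    - {"tx": 0,"ty": 0,"tz": 0.25,"turn": -0.12,"gripper": 0.06}

```text
time_s: 9.7
tcp_pos: [0.4284, -0.0057, 0.1933]
eef_rot: [-90.0, 0.1, -175.6]
contact_force: [1.5, -0.3, -0.1]
gripper_width: 0.0601
```

```bash
python3 - <<'E'
from h import *
plan([.43,-.29,.18],192)
E
```

```text
pos [ 0.4284 -0.0057  0.1933] yaw -175.63 -> tx,ty,tz [0.0201 0.0133 0.2836] turn -0.1332
```

Bar 1 lies at (0, +36 mm) in the fixture, square to it. On to bar 2.

>>> apply_moves:
  deltas:
    - {"tx": 0.004,"ty": 0,"tz": 0.05,"turn": -0.04,"gripper": 0.06}
    - {"tx": 0.008,"ty": 0,"tz": 0.1,"turn": -0.08,"gripper": 0.06}
    - {"tx": 0.012,"ty": 0,"tz": 0.15,"turn": -0.12,"gripper": 0.06}
    - {"tx": 0.016,"ty": 0,"tz": 0.2,"turn": -0.133,"gripper": 0.06}
    - {"tx": 0.02,"ty": 0.01,"tz": 0.25,"turn": -0.133,"gripper": 0.06}

```text
time_s: 10.2
tcp_pos: [0.428, -0.256, 0.1845]
eef_rot: [-89.9, 0.2, -168.1]
contact_force: [2.3, 2.2, 0.1]
gripper_width: 0.0601
```

>>> apply_moves:
  deltas:
    - {"tx": 0,"ty": 0,"tz": 0.03,"turn": 0,"gripper": 0.06}
    - {"tx": 0,"ty": 0,"tz": 0.03,"turn": 0,"gripper": 0.06}
    - {"tx": 0,"ty": 0,"tz": 0.03,"turn": 0,"gripper": 0.06}

```text
time_s: 10.5
tcp_pos: [0.433, -0.2835, 0.1826]
eef_rot: [-90.0, -0.1, -168.2]
contact_force: [0.8, 0.6, -0.1]
gripper_width: 0.0602
```

```bash
python3 - <<'E'
from h import *
snap('w8')
E
```

```text
10.5 [ 0.433  -0.2835  0.1826] [-9.0030e+01 -6.0000e-02 -1.6825e+02] F [ 0.8  0.6 -0.1] w 0.0602
```

View pics/w8.png

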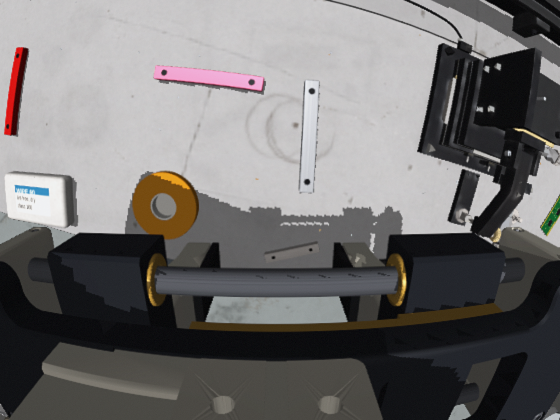

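Bar 2 is at (310,136), with holes at (312,91) and (307,183). Pink is at (209,78), and the short tip at (291,253) is under the gripper but well below it.

```bash
python3 - <<'E'
from h import *
c=bar('w8',(312,91),(307,182),.012,4)
plan([c[0],c[1],.09],189.5)
E
```

```text
holes [[311.4, 90.8], [306.8, 181.4]] c [ 0.4969 -0.3018  0.012 ] len 0.0883 yaw 9.5
pos [ 0.433  -0.2827  0.1829] yaw -168.17 -> tx,ty,tz [-0.0587  0.0928  0.0318] turn 0.0407
```

```bash
python3 - <<'E'
from h import *
im,d,p=load('w8'); K,R,t=p
f=np.load('pics/top0.npz'); D=f['d']; K,R,t=campose('top')
v,u=np.mgrid[165:290,420:480]; uv=np.c_[u.ravel(),v.ravel()]; z=D[v,u].ravel()
P=t+(rays('top',K,uv)*z[:,None])@R.T
m=(z>0)&(P[:,2]>.02)&(P[:,0]>.3)&(P[:,0]<.62)
for y in (-.37,-.39,-.4,-.41,-.42,-.43,-.45):
    q=P[m&(P[:,1]>y)]; print(y,len(q), q[:,2].max() if len(q) else 0, q[:,0].min() if len(q) else 0)
E
```

```text
-0.37 0 0 0
-0.39 0 0 0
-0.4 0 0 0
-0.41 0 0 0
-0.42 0 0 0
-0.43 1 0.020353051353274698 0.5101371005317661
-0.45 876 0.13211989364231136 0.5101371005317661
```

>>> apply_moves:
  deltas:
    - {"tx": -0.03,"ty": 0.02,"tz": 0.016,"turn": 0.02,"gripper": 0.05}
    - {"tx": -0.058,"ty": 0.05,"tz": 0.032,"turn": 0.04,"gripper": 0.05}
    - {"tx": -0.0587,"ty": 0.09,"tz": 0.032,"turn": 0.04,"gripper": 0.045}
    - {"tx": -0.0587,"ty": 0.1,"tz": 0.032,"turn": 0.04,"gripper": 0.045}
    - {"tx": -0.0587,"ty": 0.1,"tz": 0.032,"turn": 0.04,"gripper": 0.045}

```text
time_s: 11.05
tcp_pos: [0.4957, -0.3007, 0.082]
eef_rot: [-90.1, -0.2, -170.3]
contact_force: [-0.2, -0.1, 0.9]
gripper_width: 0.0452
```

>>> apply_moves:
  deltas:
    - {"tx": 0,"ty": 0,"tz": 0,"turn": 0,"gripper": 0.045}
    - {"tx": 0,"ty": 0,"tz": 0,"turn": 0,"gripper": 0.045}

```text
time_s: 11.25
tcp_pos: [0.4979, -0.3021, 0.0856]
eef_rot: [-89.9, 0.2, -170.4]
contact_force: [-0.4, 0.8, 0.4]
gripper_width: 0.0453
```

```bash
python3 - <<'E'
from h import *
plan([.4969,-.3018,.0195],189.5)
snap('w9')
E
```

```text
pos [ 0.4979 -0.3021  0.0856] yaw -170.37 -> tx,ty,tz [ 0.0012  0.0661 -0.0005] turn 0.0022
11.25 [ 0.4979 -0.3021  0.0856] [ -89.91    0.18 -170.37] F [-0.4  0.8  0.4] w 0.0453
```

View pics/w9.png

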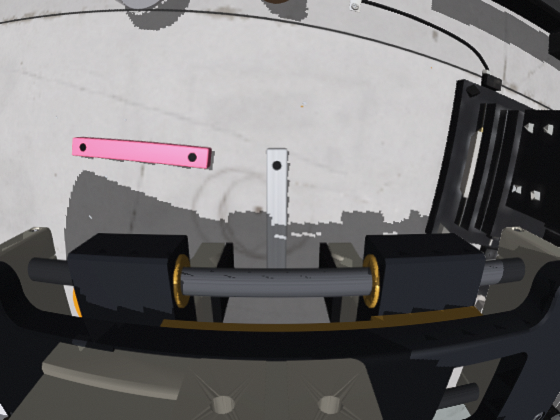

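>>> apply_moves:
  deltas:
    - {"tx": 0,"ty": 0.03,"tz": 0,"turn": 0,"gripper": 0.045}
    - {"tx": 0,"ty": 0.05,"tz": 0,"turn": 0,"gripper": 0.045}
    - {"tx": 0,"ty": 0.063,"tz": 0,"turn": 0,"gripper": 0.045}
    - {"tx": 0,"ty": 0.063,"tz": 0,"turn": 0,"gripper": 0.045}
    - {"tx": 0,"ty": 0.063,"tz": 0,"turn": 0,"gripper": 0.045}

```text
time_s: 11.8
tcp_pos: [0.4974, -0.3023, 0.0211]
eef_rot: [-90.0, 0.0, -170.4]
contact_force: [0.3, 0.9, -0.2]
gripper_width: 0.0448
```

>>> apply_moves:
  deltas:
    - {"tx": 0,"ty": 0,"tz": 0,"turn": 0,"gripper": 0.045}
    - {"tx": 0,"ty": 0,"tz": 0,"turn": 0,"gripper": 0.045}

```text
time_s: 12.0
tcp_pos: [0.4975, -0.3022, 0.0213]
eef_rot: [-90.0, 0.1, -170.4]
contact_force: [-0.3, 0.2, -0.4]
gripper_width: 0.0451
```

```bash
python3 - <<'E'
from h import *
plan([.4969,-.3018,.0195],189.5)
E
```

```text
pos [ 0.4975 -0.3022  0.0213] yaw -170.41 -> tx,ty,tz [ 0.0006  0.0018 -0.0005] turn 0.0016
```

>>> apply_moves:
  deltas:
    - {"tx": 0,"ty": 0.0018,"tz": -0.0005,"turn": 0,"gripper": 0.03}
    - {"tx": 0,"ty": 0.0018,"tz": -0.0005,"turn": 0,"gripper": 0.02}
    - {"tx": 0,"ty": 0.0018,"tz": -0.0005,"turn": 0,"gripper": 0.005}
    - {"tx": 0,"ty": 0.0018,"tz": -0.0005,"turn": 0,"gripper": 0.005}
    - {"tx": 0,"ty": 0.0018,"tz": -0.0005,"turn": 0,"gripper": 0.005}
  newtons: 35

```text
time_s: 12.5
tcp_pos: [0.4968, -0.3016, 0.0184]
eef_rot: [-90.0, 0.0, -170.4]
contact_force: [-0.3, -0.1, 0.9]
gripper_width: 0.0137
```

>>> apply_moves:
  deltas:
    - {"tx": 0,"ty": 0,"tz": 0,"turn": 0,"gripper": 0.005}
    - {"tx": 0,"ty": 0,"tz": 0,"turn": 0,"gripper": 0.005}
    - {"tx": 0,"ty": 0,"tz": 0,"turn": 0,"gripper": 0.005}

```text
time_s: 12.8
tcp_pos: [0.4968, -0.3016, 0.0184]
eef_rot: [-90.0, 0.0, -170.4]
contact_force: [-0.1, -0.9, -0.1]
gripper_width: 0.0138
```

>>> apply_moves:
  deltas:
    - {"tx": 0,"ty": -0.01,"tz": 0,"turn": 0,"gripper": 0.005}
    - {"tx": 0,"ty": -0.03,"tz": 0,"turn": 0,"gripper": 0.005}
    - {"tx": 0,"ty": -0.06,"tz": 0,"turn": 0,"gripper": 0.005}
    - {"tx": 0,"ty": -0.09,"tz": 0,"turn": 0,"gripper": 0.005}
    - {"tx": 0,"ty": -0.115,"tz": 0,"turn": 0,"gripper": 0.005}

```text
time_s: 13.3
tcp_pos: [0.4968, -0.3015, 0.1356]
eef_rot: [-90.0, 0.0, -170.4]
contact_force: [0.6, -0.0, -1.9]
gripper_width: 0.0134
```

```bash
python3 - <<'E'
from h import *
plan([.5105,.252,.13],177.4)
snap('w10')
E
```

```text
pos [ 0.4968 -0.3015  0.1356] yaw -170.42 -> tx,ty,tz [-0.1057  0.0055 -0.5435] turn 0.2126
13.3 [ 0.4968 -0.3015  0.1356] [-8.9980e+01  5.0000e-02 -1.7042e+02] F [ 0.6 -0.  -1.9] w 0.0134
```

View pics/w10.png

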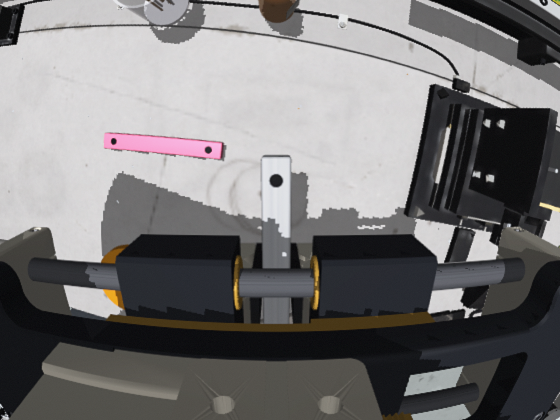

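Bar 2 is held, with its hole at (276,180), the same grip as bar 1. Carrying it over.

>>> apply_moves:
  deltas:
    - {"tx": -0.007,"ty": 0,"tz": -0.035,"turn": 0.03,"gripper": 0.005}
    - {"tx": -0.015,"ty": 0,"tz": -0.075,"turn": 0.07,"gripper": 0.005}
    - {"tx": -0.023,"ty": 0,"tz": -0.115,"turn": 0.11,"gripper": 0.005}
    - {"tx": -0.031,"ty": 0,"tz": -0.155,"turn": 0.16,"gripper": 0.005}
    - {"tx": -0.039,"ty": 0,"tz": -0.195,"turn": 0.2126,"gripper": 0.005}

```text
time_s: 13.85
tcp_pos: [0.5023, -0.1012, 0.1338]
eef_rot: [-90.0, 0.0, 177.3]
contact_force: [1.8, 0.1, -1.9]
gripper_width: 0.0134
```

```bash
python3 - <<'E'
from h import *
plan([.5105,.252,.13],177.4)
E
```

```text
pos [ 0.5023 -0.1012  0.1338] yaw 177.26 -> tx,ty,tz [ 0.0087  0.0039 -0.3532] turn -0.0024
```

>>> apply_moves:
  deltas:
    - {"tx": 0.001,"ty": 0,"tz": -0.04,"turn": 0,"gripper": 0.005}
    - {"tx": 0.002,"ty": 0,"tz": -0.08,"turn": 0,"gripper": 0.005}
    - {"tx": 0.003,"ty": 0,"tz": -0.12,"turn": 0,"gripper": 0.005}
    - {"tx": 0.004,"ty": 0,"tz": -0.16,"turn": 0,"gripper": 0.005}
    - {"tx": 0.005,"ty": 0,"tz": -0.2,"turn": 0,"gripper": 0.005}

```text
time_s: 14.35
tcp_pos: [0.5064, 0.0989, 0.1339]
eef_rot: [-90.0, 0.0, 177.4]
contact_force: [0.6, -0.2, -1.9]
gripper_width: 0.0137
```

>>> apply_moves:
  deltas:
    - {"tx": 0.001,"ty": 0,"tz": -0.04,"turn": 0,"gripper": 0.005}
    - {"tx": 0.002,"ty": 0,"tz": -0.08,"turn": 0,"gripper": 0.005}
    - {"tx": 0.003,"ty": 0,"tz": -0.12,"turn": 0,"gripper": 0.005}
    - {"tx": 0.004,"ty": 0,"tz": -0.15,"turn": 0,"gripper": 0.005}
    - {"tx": 0.004,"ty": 0,"tz": -0.153,"turn": 0,"gripper": 0.005}

```text
time_s: 14.85
tcp_pos: [0.5099, 0.2536, 0.1337]
eef_rot: [-90.0, 0.0, 177.6]
contact_force: [-0.5, -1.5, -0.6]
gripper_width: 0.0137
```

>>> apply_moves:
  deltas:
    - {"tx": 0,"ty": 0.02,"tz": 0,"turn": 0,"gripper": 0.005}
    - {"tx": 0,"ty": 0.04,"tz": 0,"turn": 0,"gripper": 0.005}
    - {"tx": 0,"ty": 0.04,"tz": 0,"turn": 0,"gripper": 0.005}
    - {"tx": 0,"ty": 0.04,"tz": 0,"turn": 0,"gripper": 0.005}

```text
time_s: 15.25
tcp_pos: [0.5098, 0.2499, 0.0937]
eef_rot: [-90.0, -0.0, 177.4]
contact_force: [0.4, -0.1, -1.5]
gripper_width: 0.0135
```

```bash
python3 - <<'E'
from h import *
snap('w11')
plan([.5105,.252,.0424],177.4)
E
```

```text
15.25 [0.5098 0.2499 0.0937] [-8.9950e+01 -2.0000e-02  1.7739e+02] F [ 0.4 -0.1 -1.5] w 0.0135
pos [0.5102 0.2503 0.0943] yaw 177.4 -> tx,ty,tz [-0.0002  0.0519 -0.0017] turn -0.0
```

View pics/w11.png

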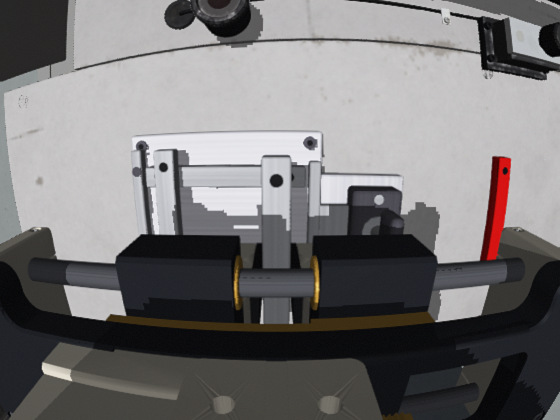

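>>> apply_moves:
  deltas:
    - {"tx": 0,"ty": 0.015,"tz": -0.0015,"turn": 0,"gripper": 0.005}
    - {"tx": 0,"ty": 0.03,"tz": -0.0015,"turn": 0,"gripper": 0.005}
    - {"tx": 0,"ty": 0.04,"tz": -0.0015,"turn": 0,"gripper": 0.005}
    - {"tx": 0,"ty": 0.048,"tz": -0.0015,"turn": 0,"gripper": 0.005}
    - {"tx": 0,"ty": 0.048,"tz": -0.0015,"turn": 0,"gripper": 0.005}

```text
time_s: 15.8
tcp_pos: [0.5096, 0.2515, 0.0449]
eef_rot: [-90.0, -0.0, 177.4]
contact_force: [-0.5, -0.5, -1.5]
gripper_width: 0.0136
```

>>> apply_moves:
  deltas:
    - {"tx": 0,"ty": 0.001,"tz": 0,"turn": 0,"gripper": 0.005}
    - {"tx": 0,"ty": 0.001,"tz": 0,"turn": 0,"gripper": 0.005}
    - {"tx": 0,"ty": 0.001,"tz": 0,"turn": 0,"gripper": 0.005}

```text
time_s: 16.1
tcp_pos: [0.5101, 0.252, 0.0449]
eef_rot: [-90.0, 0.0, 177.4]
contact_force: [-0.5, 0.0, -0.4]
gripper_width: 0.0134
```

>>> apply_moves:
  deltas:
    - {"tx": 0,"ty": 0.001,"tz": 0,"turn": 0,"gripper": 0.005}
    - {"tx": 0,"ty": 0.0015,"tz": 0,"turn": 0,"gripper": 0.005}
    - {"tx": 0,"ty": 0.0015,"tz": 0,"turn": 0,"gripper": 0.005}

```text
time_s: 16.4
tcp_pos: [0.5098, 0.2518, 0.0429]
eef_rot: [-90.0, -0.0, 177.4]
contact_force: [0.4, 0.5, -1.8]
gripper_width: 0.0136
```

>>> apply_moves:
  deltas:
    - {"tx": 0,"ty": 0.0008,"tz": 0,"turn": 0,"gripper": 0.005}
    - {"tx": 0,"ty": 0.0008,"tz": 0,"turn": 0,"gripper": 0.005}
    - {"tx": 0,"ty": 0.0008,"tz": 0,"turn": 0,"gripper": 0.005}

```text
time_s: 16.7
tcp_pos: [0.5099, 0.2518, 0.0424]
eef_rot: [-90.0, 0.0, 177.4]
contact_force: [-1.4, -0.0, 2.8]
gripper_width: 0.0136
```

Contact again; I release and lift straight up.

>>> apply_moves:
  deltas:
    - {"tx": 0,"ty": 0,"tz": 0,"turn": 0,"gripper": 0.016}
    - {"tx": 0,"ty": 0,"tz": 0,"turn": 0,"gripper": 0.02}
    - {"tx": 0,"ty": 0,"tz": 0,"turn": 0,"gripper": 0.026}
    - {"tx": 0,"ty": 0,"tz": 0,"turn": 0,"gripper": 0.03}
    - {"tx": 0,"ty": 0,"tz": 0,"turn": 0,"gripper": 0.03}

```text
time_s: 17.2
tcp_pos: [0.5099, 0.2518, 0.042]
eef_rot: [-90.0, -0.0, 177.4]
contact_force: [-0.5, -0.6, 0.0]
gripper_width: 0.0294
```

>>> apply_moves:
  deltas:
    - {"tx": 0,"ty": -0.005,"tz": 0,"turn": 0,"gripper": 0.03}
    - {"tx": 0,"ty": -0.02,"tz": 0,"turn": 0,"gripper": 0.03}
    - {"tx": 0,"ty": -0.05,"tz": 0,"turn": 0,"gripper": 0.03}
    - {"tx": 0,"ty": -0.09,"tz": 0,"turn": 0,"gripper": 0.03}
    - {"tx": 0,"ty": -0.13,"tz": 0,"turn": 0,"gripper": 0.05}

```text
time_s: 17.7
tcp_pos: [0.5096, 0.2515, 0.1736]
eef_rot: [-90.0, -0.0, 177.4]
contact_force: [0.8, 1.9, -0.0]
gripper_width: 0.034
```

```bash
python3 - <<'E'
from h import *
plan([.435,.20,.2],180)
E
```

```text
pos [0.5096 0.2515 0.1736] yaw 177.41 -> tx,ty,tz [ 0.0722 -0.0263  0.0548] turn -0.0453
```

>>> apply_moves:
  deltas:
    - {"tx": 0.036,"ty": -0.013,"tz": 0.027,"turn": 0,"gripper": 0.05}
    - {"tx": 0.072,"ty": -0.026,"tz": 0.055,"turn": 0,"gripper": 0.05}
    - {"tx": 0.072,"ty": -0.026,"tz": 0.055,"turn": 0,"gripper": 0.05}
    - {"tx": 0.072,"ty": -0.026,"tz": 0.055,"turn": 0,"gripper": 0.05}

```text
time_s: 18.1
tcp_pos: [0.4352, 0.2, 0.1996]
eef_rot: [-90.1, 0.1, 177.4]
contact_force: [-0.1, -0.3, 0.9]
gripper_width: 0.0499
```

```bash
python3 - <<'E'
from h import *
snap('w12')
im=load('w12')[0]
save('w12c',cv2.resize(im[60:260,130:410],None,fx=2.8,fy=2.8,interpolation=cv2.INTER_CUBIC))
E
```

```text
18.1 [0.4352 0.2    0.1996] [-9.0140e+01  1.2000e-01  1.7742e+02] F [-0.1 -0.3  0.9] w 0.0499
```

View pics/w12c.png

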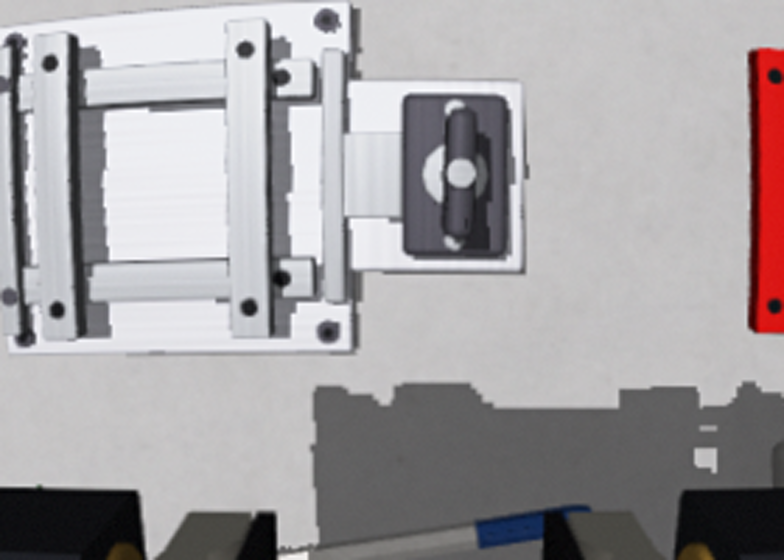

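```bash
python3 - <<'E'
from h import *
t=np.radians(-2.6); f=lambda P:np.array([[np.cos(t),np.sin(t)],[-np.sin(t),np.cos(t)]])@(P[:2]-[.5122,.2872])
px=lambda a,b:(round(130+a/2.8),round(60+b/2.8))
for A,B in (((50,63),(57,310)),((246,49),(249,307))): print(f(bar('w12',px(*A),px(*B),.036,4))*1000)
im,d,p=load('w12')
W=toplane('wrist',p,[np.array([130,60])+np.array(q)/2.8-.3 for q in ((460,107),(461,238),(461,173),(282,77),(282,278))],.071)
print(W.round(4)); v=W[0]-W[1]; print('wing',W[:2].mean(0),np.hypot(*v[:2]),'yaw',np.degrees(np.arctan2(v[1],v[0])))
L=toplane('wrist',p,[np.array([130,60])+np.array(q)/2.8-.3 for q in ((282,77),(282,278))],.024);print('lower holes',L.round(4))
w=np.array([.5122,.2872])+.104*np.array([np.sin(t),-np.cos(t)]); print('expected wing',w)
plan([.507,.184,.12],177)
E
```

```text
holes [[147.4, 82.1], [150.0, 170.3]] c [0.5136 0.3234 0.036 ] len 0.0881 yaw -2.65
[-0.24747025 36.18621774]
holes [[217.2, 77.2], [218.5, 169.4]] c [0.5098 0.2529 0.036 ] len 0.0883 yaw -2.48
[ -0.80867747 -34.33279111]
[[0.5268 0.1823 0.071 ]
 [0.4878 0.1836 0.071 ]
 [0.5071 0.1828 0.071 ]
 [0.5387 0.2342 0.071 ]
 [0.4784 0.2375 0.071 ]]
wing [0.50728987 0.18292711 0.071     ] 0.039087982904716344 yaw -1.852441666974983
lower holes [[0.5448 0.2405 0.024 ]
 [0.4739 0.2444 0.024 ]]
expected wing [0.50748225 0.18330706]
pos [0.4357 0.2004 0.199 ] yaw 177.42 -> tx,ty,tz [-0.0719  0.0791  0.0133] turn 0.0073
```

>>> apply_moves:
  deltas:
    - {"tx": -0.036,"ty": 0,"tz": 0.01,"turn": 0,"gripper": 0.045}
    - {"tx": -0.072,"ty": 0.03,"tz": 0.014,"turn": -0.01,"gripper": 0.045}
    - {"tx": -0.072,"ty": 0.07,"tz": 0.014,"turn": -0.01,"gripper": 0.045}
    - {"tx": -0.072,"ty": 0.09,"tz": 0.014,"turn": -0.01,"gripper": 0.045}
    - {"tx": -0.072,"ty": 0.09,"tz": 0.014,"turn": -0.01,"gripper": 0.045}

```text
time_s: 18.65
tcp_pos: [0.5056, 0.1815, 0.104]
eef_rot: [-89.7, -0.4, 177.9]
contact_force: [0.2, -0.1, -0.2]
gripper_width: 0.0448
```

```bash
python3 - <<'E'
from h import *
plan([.5074,.1831,.064],178)
snap('w13')
E
```

```text
pos [0.5056 0.1815 0.104 ] yaw 177.9 -> tx,ty,tz [-0.002   0.0399 -0.0018] turn -0.0017
18.65 [0.5056 0.1815 0.104 ] [-89.71  -0.35 177.9 ] F [ 0.2 -0.1 -0.2] w 0.0448
```

View pics/w13.png

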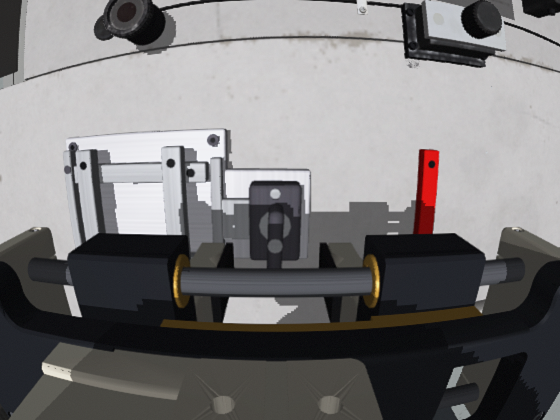

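>>> apply_moves:
  deltas:
    - {"tx": 0,"ty": 0.02,"tz": 0,"turn": 0,"gripper": 0.045}
    - {"tx": 0,"ty": 0.038,"tz": 0,"turn": 0,"gripper": 0.045}
    - {"tx": 0,"ty": 0.038,"tz": 0,"turn": 0,"gripper": 0.045}
    - {"tx": 0,"ty": 0.038,"tz": 0,"turn": 0,"gripper": 0.045}
    - {"tx": 0,"ty": 0.038,"tz": 0,"turn": 0,"gripper": 0.045}

```text
time_s: 19.2
tcp_pos: [0.5077, 0.1837, 0.0717]
eef_rot: [-90.1, 0.1, 178.0]
contact_force: [-1.2, 0.8, -0.7]
gripper_width: 0.0448
```

```bash
python3 - <<'E'
from h import *
plan([.5074,.1831,.064],178)
E
```

```text
pos [0.5077 0.1837 0.0717] yaw 178.01 -> tx,ty,tz [0.0003 0.0077 0.0006] turn 0.0001
```

>>> apply_moves:
  deltas:
    - {"tx": 0,"ty": 0.008,"tz": 0.0005,"turn": 0,"gripper": 0.045}
    - {"tx": 0,"ty": 0.008,"tz": 0.0005,"turn": 0,"gripper": 0.03}
    - {"tx": 0,"ty": 0.008,"tz": 0.0005,"turn": 0,"gripper": 0.015}
    - {"tx": 0,"ty": 0.008,"tz": 0.0005,"turn": 0,"gripper": 0}
    - {"tx": 0,"ty": 0.008,"tz": 0.0005,"turn": 0,"gripper": 0}
  newtons: 25

```text
time_s: 19.7
tcp_pos: [0.5068, 0.1824, 0.0622]
eef_rot: [-90.0, 0.0, 178.0]
contact_force: [-0.0, 0.3, -0.7]
gripper_width: 0.0185
```

>>> apply_moves:
  deltas:
    - {"tx": 0,"ty": 0,"tz": 0,"turn": 0,"gripper": 0}
    - {"tx": 0,"ty": 0,"tz": 0,"turn": 0,"gripper": 0}
    - {"tx": 0,"ty": 0,"tz": 0,"turn": 0,"gripper": 0}

```text
time_s: 20.0
tcp_pos: [0.5068, 0.1822, 0.0622]
eef_rot: [-90.0, 0.0, 178.0]
contact_force: [1.3, -2.8, 1.7]
gripper_width: 0.0089
```

```bash
python3 - <<'E'
from h import *
s=r.get_state();print(s['moment'],s['contact_force'],s['joints'])
E
```

```text
[-0.82463851 -0.19171046 -0.05988425] [ 1.2529447  -2.84004426  1.6516477 ] [ 4.06454468e+01  1.87786051e+01 -2.93398584e+01  1.84714827e-02
 -4.18903888e+01  4.73113945e+01]
```

>>> apply_moves:
  deltas:
    - {"tx": 0,"ty": 0,"tz": 0,"turn": 0.1,"gripper": 0}
    - {"tx": 0,"ty": 0,"tz": 0,"turn": 0.2,"gripper": 0}
    - {"tx": 0,"ty": 0,"tz": 0,"turn": 0.3,"gripper": 0}
    - {"tx": 0,"ty": 0,"tz": 0,"turn": 0.4,"gripper": 0}
    - {"tx": 0,"ty": 0,"tz": 0,"turn": 0.5,"gripper": 0}

```text
time_s: 20.5
tcp_pos: [0.5068, 0.1824, 0.0622]
eef_rot: [-90.0, 0.0, 149.1]
contact_force: [-0.1, -1.1, 1.0]
gripper_width: 0.009
```

```bash
python3 - <<'E'
from h import *
s=r.get_state();print(s['moment'],s['contact_force'],s['eef_rot'])
E
```

```text
[-0.33267711 -0.11425609  0.09576383] [-0.09563731 -1.10192914  1.02458137] [-9.00085630e+01  1.03492593e-02  1.49099945e+02]
```

>>> apply_moves:
  deltas:
    - {"tx": 0,"ty": 0,"tz": 0,"turn": 0.06,"gripper": 0}
    - {"tx": 0,"ty": 0,"tz": 0,"turn": 0.12,"gripper": 0}
    - {"tx": 0,"ty": 0,"tz": 0,"turn": 0.18,"gripper": 0}
    - {"tx": 0,"ty": 0,"tz": 0,"turn": 0.22,"gripper": 0}
    - {"tx": 0,"ty": 0,"tz": 0,"turn": 0.22,"gripper": 0}

```text
time_s: 21.0
tcp_pos: [0.5069, 0.1825, 0.0622]
eef_rot: [-90.0, 0.0, 136.7]
contact_force: [-0.1, -1.8, 1.1]
gripper_width: 0.0092
```

```bash
python3 - <<'E'
from h import *
s=r.get_state();print(s['moment'],s['contact_force'],s['eef_rot'])
E
```

```text
[-0.28272736 -0.2139209  -0.03323134] [-0.12541932 -1.76634325  1.084782  ] [-9.00240936e+01  5.01041815e-03  1.36687670e+02]
```

>>> apply_moves:
  deltas:
    - {"tx": 0,"ty": 0,"tz": 0,"turn": 0.03,"gripper": 0}
    - {"tx": 0,"ty": 0,"tz": 0,"turn": 0.05,"gripper": 0}
    - {"tx": 0,"ty": 0,"tz": 0,"turn": 0.05,"gripper": 0}

```text
time_s: 21.3
tcp_pos: [0.5069, 0.1825, 0.0622]
eef_rot: [-90.0, 0.0, 133.8]
contact_force: [0.8, -0.8, 0.4]
gripper_width: 0.0087
```

```bash
python3 - <<'E'
from h import *
s=r.get_state();print(s['moment'],s['contact_force'],s['eef_rot'])
E
```

```text
[-0.13884679 -0.38919894 -0.05477559] [ 0.81594153 -0.79155642  0.3704105 ] [-9.00221875e+01  3.35606999e-03  1.33818193e+02]
```

>>> apply_moves:
  deltas:
    - {"tx": 0,"ty": 0,"tz": 0,"turn": 0.03,"gripper": 0}
    - {"tx": 0,"ty": 0,"tz": 0,"turn": 0.05,"gripper": 0}
    - {"tx": 0,"ty": 0,"tz": 0,"turn": 0.05,"gripper": 0}

```text
time_s: 21.6
tcp_pos: [0.5068, 0.1825, 0.0622]
eef_rot: [-90.0, 0.0, 131.0]
contact_force: [2.1, -0.5, 2.4]
gripper_width: 0.0087
```

```bash
python3 - <<'E'
from h import *
s=r.get_state();print(s['moment'],s['contact_force'],s['eef_rot'])
E
```

```text
[ 0.01682616 -0.39215039  0.4286258 ] [ 2.09451441 -0.49090934  2.39015138] [-9.00158257e+01  8.69949991e-03  1.30970413e+02]
```

>>> apply_moves:
  deltas:
    - {"tx": 0,"ty": 0,"tz": 0,"turn": 0.02,"gripper": 0}
    - {"tx": 0,"ty": 0,"tz": 0,"turn": 0.03,"gripper": 0}
    - {"tx": 0,"ty": 0,"tz": 0,"turn": 0.03,"gripper": 0}

```text
time_s: 21.9
tcp_pos: [0.5068, 0.1825, 0.0622]
eef_rot: [-90.0, 0.0, 129.3]
contact_force: [1.3, 1.1, 1.2]
gripper_width: 0.0092
```

```bash
python3 - <<'E'
from h import *
s=r.get_state();print(s['moment'],s['contact_force'],s['eef_rot'])
snap('w14')
E
```

```text
[ 0.31575672 -0.2443269   0.55501531] [1.27119606 1.06523826 1.23584414] [-9.00209497e+01  1.21629639e-03  1.29261985e+02]
21.9 [0.5068 0.1825 0.0622] [-90.02   0.   129.26] F [1.3 1.1 1.2] w 0.0092
```

View pics/w14.png

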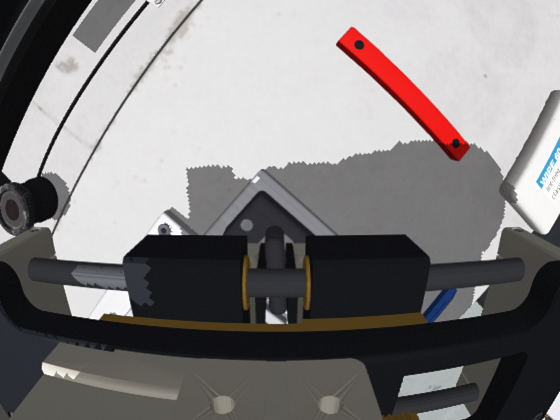

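Clear seating: the moment about z rose to 0.43 and then 0.56 N m at tool yaw 131–129°, and I predicted 132°. Now I back off.

>>> apply_moves:
  deltas:
    - {"tx": 0,"ty": 0,"tz": 0,"turn": -0.08,"gripper": 0}
    - {"tx": 0,"ty": 0,"tz": 0,"turn": -0.18,"gripper": 0}
    - {"tx": 0,"ty": 0,"tz": 0,"turn": -0.28,"gripper": 0}
    - {"tx": 0,"ty": 0,"tz": 0,"turn": -0.38,"gripper": 0}
    - {"tx": 0,"ty": 0,"tz": 0,"turn": -0.48,"gripper": 0}

```text
time_s: 22.45
tcp_pos: [0.5067, 0.1823, 0.0622]
eef_rot: [-90.0, -0.0, 157.0]
contact_force: [-0.1, -0.0, 2.3]
gripper_width: 0.0087
```

>>> apply_moves:
  deltas:
    - {"tx": 0,"ty": 0,"tz": 0,"turn": -0.1,"gripper": 0}
    - {"tx": 0,"ty": 0,"tz": 0,"turn": -0.2,"gripper": 0}
    - {"tx": 0,"ty": 0,"tz": 0,"turn": -0.3,"gripper": 0}
    - {"tx": 0,"ty": 0,"tz": 0,"turn": -0.4,"gripper": 0}
    - {"tx": 0,"ty": 0,"tz": 0,"turn": -0.5,"gripper": 0}

```text
time_s: 22.95
tcp_pos: [0.5066, 0.182, 0.0622]
eef_rot: [-90.0, -0.0, -174.4]
contact_force: [0.9, -2.6, 3.1]
gripper_width: 0.0083
```

>>> apply_moves:
  deltas:
    - {"tx": 0,"ty": 0,"tz": 0,"turn": -0.1,"gripper": 0}
    - {"tx": 0,"ty": 0,"tz": 0,"turn": -0.2,"gripper": 0}
    - {"tx": 0,"ty": 0,"tz": 0,"turn": -0.3,"gripper": 0}
    - {"tx": 0,"ty": 0,"tz": 0,"turn": -0.4,"gripper": 0}
    - {"tx": 0,"ty": 0,"tz": 0,"turn": -0.48,"gripper": 0}

```text
time_s: 23.45
tcp_pos: [0.5067, 0.1817, 0.0622]
eef_rot: [-90.0, -0.0, -146.9]
contact_force: [2.6, -3.6, 2.7]
gripper_width: 0.0091
```

```bash
python3 - <<'E'
from h import *
s=r.get_state();print(s['moment'],s['contact_force'],s['eef_rot'],s['tcp_pos'])
E
```

```text
[-1.22833423 -0.85513568 -0.05474534] [ 2.59810792 -3.57210816  2.7353995 ] [-8.99789979e+01 -3.37766417e-02 -1.46900303e+02] [0.50667236 0.1817456  0.0621679 ]
```

>>> apply_moves:
  deltas:
    - {"tx": 0,"ty": 0,"tz": 0,"turn": -0.07,"gripper": 0}
    - {"tx": 0,"ty": 0,"tz": 0,"turn": -0.13,"gripper": 0}
    - {"tx": 0,"ty": 0,"tz": 0,"turn": -0.15,"gripper": 0}
    - {"tx": 0,"ty": 0,"tz": 0,"turn": -0.15,"gripper": 0}
    - {"tx": 0,"ty": 0,"tz": 0,"turn": -0.15,"gripper": 0}

```text
time_s: 23.95
tcp_pos: [0.5068, 0.1817, 0.0622]
eef_rot: [-90.0, -0.0, -138.6]
contact_force: [3.6, -5.0, 2.9]
gripper_width: 0.0086
```

```bash
python3 - <<'E'
from h import *
s=r.get_state();print(s['moment'],s['contact_force'],s['eef_rot'],s['tcp_pos'])
snap('w15'); im,d=capture('top'); save('top15',im); save('top15c',cv2.resize(im[170:275,110:235],None,fx=5,fy=5,interpolation=cv2.INTER_CUBIC))
im,d=capture('side'); save('side15',im); save('side15c',cv2.resize(im[135:215,225:315],None,fx=6,fy=6,interpolation=cv2.INTER_CUBIC))
E
```

```text
[-1.81466063 -1.09570242  0.07134064] [ 3.64025667 -5.01548479  2.9025283 ] [-8.99737323e+01 -3.70662949e-02 -1.38573886e+02] [0.50675041 0.18172299 0.06217549]
23.95 [0.5068 0.1817 0.0622] [-8.9970e+01 -4.0000e-02 -1.3857e+02] F [ 3.6 -5.   2.9] w 0.0086
```

View pics/w15.png

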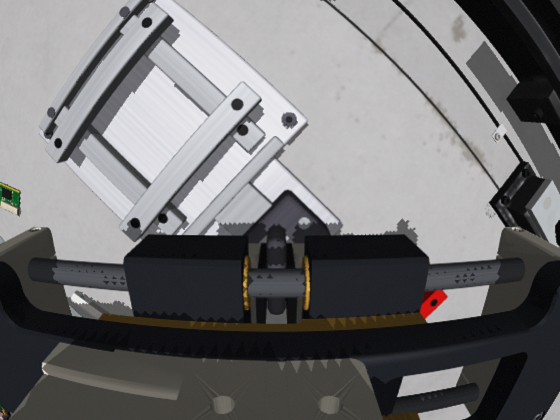

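View pics/top15c.png

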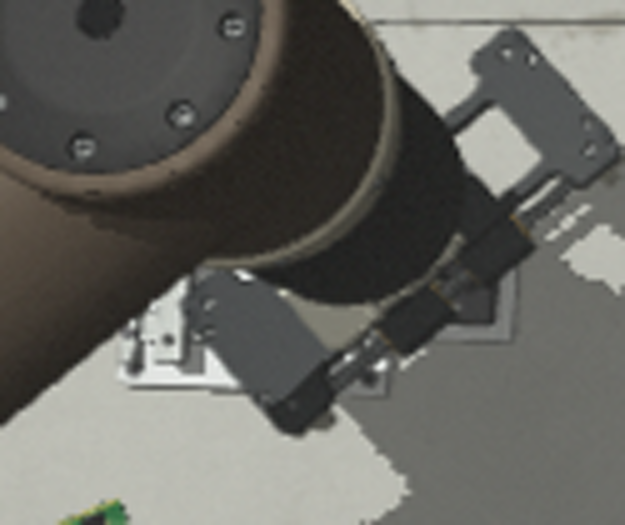

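View pics/side15c.png

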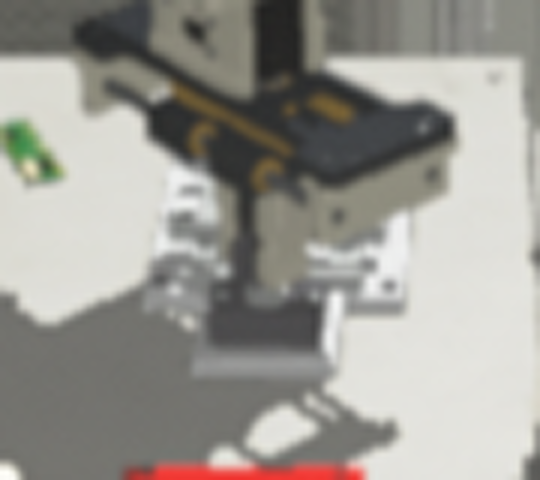

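```bash
python3 - <<'E'
from h import *
t=np.radians(-2.6); f=lambda P:np.array([[np.cos(t),np.sin(t)],[-np.sin(t),np.cos(t)]])@(P[:2]-[.5122,.2872])
for A,B in (((147,22),(57,143)),((237,104),(137,223))): print(f(bar('w15',A,B,.036,6))*1000)
im=load('w15')[0]; save('w15c',cv2.resize(im[180:330,200:350],None,fx=4,fy=4,interpolation=cv2.INTER_CUBIC))
p=load('w15')[2]; W=toplane('wrist',p,[(243,129),(163,216)],.024); print('lower holes now',W.round(4),'before .5448,.2405 / .4739,.2444')
E
```

```text
holes [[146.4, 22.2], [57.7, 142.7]] c [0.5133 0.3235 0.036 ] len 0.0884 yaw -2.58
[-0.55229287 36.30321143]
holes [[236.6, 104.1], [135.1, 223.0]] c [0.5094 0.2528 0.036 ] len 0.0886 yaw -2.39
[ -1.2696178  -34.49127826]
lower holes now [[0.5451 0.2407 0.024 ]
 [0.4748 0.245  0.024 ]] before .5448,.2405 / .4739,.2444
```

View pics/w15c.png

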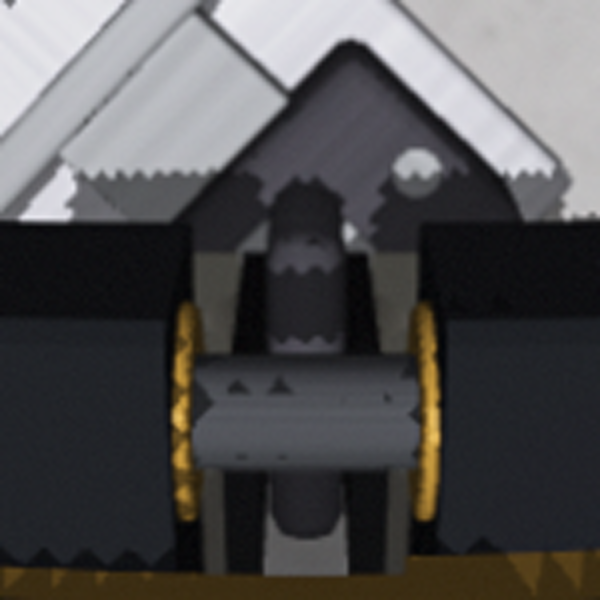

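The wing is gripped parallel to the pads. Its angle is 41.4 + 2.6 + 45 ≈ 89° off the seat. A short settle, then I hand in.

>>> apply_moves:
  deltas:
    - {"tx": 0,"ty": 0,"tz": 0,"turn": 0,"gripper": 0}
    - {"tx": 0,"ty": 0,"tz": 0,"turn": 0,"gripper": 0}
    - {"tx": 0,"ty": 0,"tz": 0,"turn": 0,"gripper": 0}
    - {"tx": 0,"ty": 0,"tz": 0,"turn": 0,"gripper": 0}

```text
time_s: 24.5
tcp_pos: [0.5067, 0.1817, 0.0622]
eef_rot: [-90.0, -0.0, -138.6]
contact_force: [3.2, -4.8, 2.8]
gripper_width: 0.0089
```

```bash
python3 - <<'E'
from h import *
s=r.get_state(); print(s['time_s'],s['eef_rot'],s['gripper_width'],abs(s['qd']).max()); print(r.close_job())
E
```

```text
24.5 [-8.99716036e+01 -4.10909303e-02 -1.38575343e+02] 0.00887184427980968 0.09388272094564079
the job is handed in; nothing more can be done
None
```

I stacked both loose grey bars across the lower bars, seated the thumbscrew, backed it off a quarter turn and handed the job in at 24.5 s, still gripping the wing. No verdict was reported.

- **Upper bars:** in fixture axes the last check put their centres at about x = -0.6, y = +36.3 mm and x = -1.3, y = -34.5 mm. Both were within about 0.3° of square.
- **Lower bars:** the two holes I could still see had moved by 1 mm or less, which is within the measuring error.
- **Seating:** the turning moment rose to about 0.56 N m near the predicted angle. The tool ended about 3° past the predicted seat angle, from slip or give in the grip.
- **Back-off:** the final angle is about 89° off the seat, worked out from the gripper's yaw with the wing lying parallel to the pads. I did not measure the screw angle directly.
- **Other things on the bench:** I saw no contact with any of them, but I did not measure their positions again at the end.

No check failed or disagreed.

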